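# Level the bearing balance

### The arm

A 6-joint arm with a two-finger parallel gripper is mounted at the origin on the work surface. World frame = base frame: x ahead of the robot, y to its left, z up, the work surface at z = 0. Lengths are in m, angles in rad, forces in N, time in s.
With the tool pointing down it reaches from about 0.3 to 0.75 m from the base axis. Payload 8.5 kg.
Tool frame: the origin (TCP) lies at the very end of the fingers, on their centre line; the grasp point (between the pads) lies 19 mm behind it; z points along the fingers, y is the direction in which the jaws open and shut (so a half turn about z gives the same grasp; the last joint's range is limited). The gripper opens to 88 mm and grips with 3 to 60 N. Pads are 18 mm wide; open, the fingers measure 123 mm over their backs; the gripper's body (75 mm by 187 mm) begins 45 mm behind the grasp point.
Start: joints at [1.071, 0.381, 1.297, -0, 1.464, -0.215], TCP at [0.155, 0.528, 0.239] pointing down, gripper open.
Joint ranges: [-3.11, 3.11], [-0.89, 2.33], [0.22, 2.48], [-1.42, 4.56], [0.17, 2.85], [-2.88, 2.88]. Speed limits (rad/s): [2.39, 2.39, 3.14, 3.14, 3.14, 3.14].

### API

Orientations are given as [roll, pitch, yaw] about the fixed x, y, z axes, in that order (R = Rz(yaw) Ry(pitch) Rx(roll)).
In Python, from workcell import arm gives the robot as it stands.
- The arm moves only by the tool drive_tool, never from a script. Its argument "deltas" is a list of rows, each an object of numbers: "gripper": the opening, from -1 (shut) to 1 (fully open); "dx", "dy", "dz": the shift along the tool's x, y, z in units of 0.5 m (1.0 is 0.5 m); "ax", "ay", "az": the turn, a rotation vector about the tool's x, y, z in units of pi/4 rad (1.0 is pi/4 rad). A call has 1 to 20 rows; each row is the pose to reach, as a shift and turn from the pose commanded when the call began, along the tool's axes at that moment; what a row does not reach only later rows make up. A row lasts 1/8 s, in which the tool goes at most 62.5 mm and 10.7 degrees, less where a joint would pass 70% of its speed; a pose out of reach is approached as far as the arm can. A call with a number of a shift or a turn outside -1 to 1 is refused whole. A call with a gripper value outside its range is refused whole. The fingers move at their own pace and stop on an object; the grip force is fixed at half the most. Time passes only in rows, so rows that repeat a pose let the fingers close. It gives the time, the measured TCP pose, the force and the opening at its end, in the units of the state.
- arm.get_state(): the state, without advancing time (a new reading comes with each control period).
- arm.get_image(name): name is "scene" or "top"; returns a dict with "img" (400x640x3 uint8, red, green, blue), "range_z" (400x640 float32, m along the optical axis (not along the pixel's ray), 0 where there is no reading), "camera_matrix" (3x3 intrinsics, pixels), "extrinsics" (4x4, takes a point from camera to world coordinates). Camera axes: x right, y down, z forward; pixel columns grow to the right and rows downward; lengths in m; the calibration is good to about 2 mm. A picture is of the moment at which its call begins.
- arm.sign_off(): hands the job in, once; it reports no verdict.
Trained networks look in the newest picture that a camera, given by its name, has taken for a name from the list of things; names that differ only in an ending like _2 or _b are one class to them, and where a whole thing is asked for, a point or a joint stands for the part that bears it (a point fixed in the world has none). Each returns a list of dicts, best first, with "p" (0 to 1); they miss things now and then, are a little off and sometimes report something else, mostly with a low value. They report only what shows in the picture. A call takes as long as a camera call.
- arm.boxes_of(name, camera): "extent" ([centre column, centre row, width, height] in pixels, round what is visible of it).
- arm.silhouettes(name, camera): "region" (400x640 bool, what is visible of it) and "extent" ([centre column, centre row, width, height] in pixels, round what is visible of it).
The state is a dict: "time_s": time; "q": joint angles; "joint_velocities": joint speeds; "joint_torque": joint torques, N m; "eef_pos": TCP position; "ee_rot": TCP orientation; "ft_force": force on the tool from outside, world axes, zero at the start; "wrist_torque": the same for the moment, N m; "opening": opening from 0.0 (shut) to 1.0 (fully open).
Only numpy, scipy, OpenCV 4.12 (cv2) and the standard library are available. Lean on these libraries where they do the work, as an engineer would, in place of code of your own. Each camera call takes 0.05 s, during which the arm holds its last target.

### The job

The four bearing cartridges on the two-pan balance look alike, but one of them weighs three times as much as each of the others. Find out by feel or by trial which cartridge has to change sides, and move it to the free post of the other pan so that both pans sit level. Every cartridge must end fully home on a post and let go; push and pull gently, with no more than about 20 N on the balance, and leave the other things on the bench where they are.

Things in the scene. Friction and masses are not known exactly. Their poses are not given: they have to be found in the camera images.
- balance: two-pan balance, blue-grey base 110 x 370 x 45 mm fixed on the table; origin under the base's centre, x to the back, y along the beam to the left pan, z up. Flat pans 42 (x) by 158 (y) by 5 mm, centred 150 mm to either side along y, rubber lining's top 90 mm above the table when level, always horizontal. Between them a pointer and scale, 127 mm high. Delicate: pushes over 20 N do damage
- cart_a_mid (a point): centre (half-way up, on the axis) of bearing cartridge A: upright steel-and-black ring, 35 mm outside diameter, 40 mm tall, 18 mm bore right through, z along its axis. All four look alike; three weigh about 85 g, one (it could be any of them) about 255 g. At the start two stand on each pan, on posts
- cart_b_mid (a point): centre (half-way up, on the axis) of bearing cartridge B: upright steel-and-black ring, 35 mm outside diameter, 40 mm tall, 18 mm bore right through, z along its axis. All four look alike; three weigh about 85 g, one (it could be any of them) about 255 g. At the start two stand on each pan, on posts
- cart_c_mid (a point): centre (half-way up, on the axis) of bearing cartridge C: upright steel-and-black ring, 35 mm outside diameter, 40 mm tall, 18 mm bore right through, z along its axis. All four look alike; three weigh about 85 g, one (it could be any of them) about 255 g. At the start two stand on each pan, on posts
- cart_d_mid (a point): centre (half-way up, on the axis) of bearing cartridge D: upright steel-and-black ring, 35 mm outside diameter, 40 mm tall, 18 mm bore right through, z along its axis. All four look alike; three weigh about 85 g, one (it could be any of them) about 255 g. At the start two stand on each pan, on posts
- left_post1 (a point): left pan's post towards +y of the balance (55 mm apart along y, 14.6 mm thick, 34 mm above the strip, tapered tip): point on its axis 20 mm above the rubber strip lining the pan (34 mm wide, 4 mm thick, gives 1 mm per 4 N), moving with the pan; centre of a cartridge fully home. Bow springs on its +x and -x sides resist push or pull with 3 to 8 N; the pan gives way to its stop first
- left_post2 (a point): left pan's post in the middle (55 mm apart along y, 14.6 mm thick, 34 mm above the strip, tapered tip): point on its axis 20 mm above the rubber strip lining the pan (34 mm wide, 4 mm thick, gives 1 mm per 4 N), moving with the pan; centre of a cartridge fully home. Bow springs on its +x and -x sides resist push or pull with 3 to 8 N; the pan gives way to its stop first
- left_post3 (a point): left pan's post towards -y of the balance (55 mm apart along y, 14.6 mm thick, 34 mm above the strip, tapered tip): point on its axis 20 mm above the rubber strip lining the pan (34 mm wide, 4 mm thick, gives 1 mm per 4 N), moving with the pan; centre of a cartridge fully home. Bow springs on its +x and -x sides resist push or pull with 3 to 8 N; the pan gives way to its stop first
- right_post1 (a point): right pan's post towards +y of the balance (55 mm apart along y, 14.6 mm thick, 34 mm above the strip, tapered tip): point on its axis 20 mm above the rubber strip lining the pan (34 mm wide, 4 mm thick, gives 1 mm per 4 N), moving with the pan; centre of a cartridge fully home. Bow springs on its +x and -x sides resist push or pull with 3 to 8 N; the pan gives way to its stop first
- right_post2 (a point): right pan's post in the middle (55 mm apart along y, 14.6 mm thick, 34 mm above the strip, tapered tip): point on its axis 20 mm above the rubber strip lining the pan (34 mm wide, 4 mm thick, gives 1 mm per 4 N), moving with the pan; centre of a cartridge fully home. Bow springs on its +x and -x sides resist push or pull with 3 to 8 N; the pan gives way to its stop first
- right_post3 (a point): right pan's post towards -y of the balance (55 mm apart along y, 14.6 mm thick, 34 mm above the strip, tapered tip): point on its axis 20 mm above the rubber strip lining the pan (34 mm wide, 4 mm thick, gives 1 mm per 4 N), moving with the pan; centre of a cartridge fully home. Bow springs on its +x and -x sides resist push or pull with 3 to 8 N; the pan gives way to its stop first
- left_pan (a joint): height of the left pan (+y side of the balance) above level, m: 0 = level, -0.012 = down on its stop, +0.012 = up on its (rubber) stop. 85 g more on one pan shifts the pans about 4.6 mm; they settle in about 1 s
- right_pan (a joint): height of the right pan above level, m; always minus the left pan's
- bush: bystander: black press bush, cylinder 48 mm across, 45 mm tall; origin under its centre
- mandrel: bystander: dark steel stepped mandrel, 40 mm across, 55 mm tall; origin under its centre
- spare: bystander: single loose bearing ring, 47 mm across, 14 mm tall, lying on the table; origin under its centre
- driver: bystander: red-handled screwdriver lying on the table; origin under its middle
- jar: bystander: white jar with blue cap, 56 mm across, 75 mm tall; origin under its centre
- cup: bystander: open steel cup, 72 mm across, 50 mm tall; origin under its centre

How it is judged:
By the outcome, as a careful person would: the job done as asked, in the order asked, and still so for the second after the job is handed in, with the robot touching nothing.
It also fails if it takes over 72 s, if anything falls off the work surface, if the arm or the gripper's body presses on something with over 40 N, if the wrist force passes 120 N, or if a joint passes its speed limit or range.

## Working session

There is one attempt and no reset: what is moved stays moved. The work goes in short steps, Python scripts to look and compute and a tool call to move; the robot and the scene stay as the last step left them, time stands still between calls to the robot, and variables do not carry over. Pictures are saved under pics/ and viewed, and the job is handed in when it is done.

Besides the shell and the picture viewer there is one more tool, called after "Call:" by a JSON object that holds its "op" and its "data", one argument or row to a line. drive_tool: Moves the arm, as the interface text tells. Shifts and turns lie within -1 to 1; 1 stands for 0.5 m of shift or pi/4 rad of turn. Its arguments: {"type":"object","properties":{"deltas":{"type":"array","items":{"type":"object","properties":{"gripper":{"type":"number"},"dx":{"type":"number"},"dy":{"type":"number"},"dz":{"type":"number"},"ax":{"type":"number"},"ay":{"type":"number"},"az":{"type":"number"}}}}},"required":["deltas"]}

```bash
mkdir -p pics; ls; cat > h.py <<'E'
from workcell import arm
import numpy as np, cv2
def shot(cam,fn):
    d=arm.get_image(cam); cv2.imwrite('pics/'+fn,d['img'][:,:,::-1]); return d
def w(d,u,v,z=None):
    K=d['camera_matrix'];T=d['extrinsics']
    if z is None: z=d['range_z'][int(round(v)),int(round(u))]
    p=np.array([(u-K[0,2])/K[0,0]*z,(v-K[1,2])/K[1,1]*z,z,1]); return (T@p)[:3]
E
python3 - <<'E'
from h import *
print(arm.get_state())
for c in('scene','top'):
    d=shot(c,c+'0.png'); print(d['camera_matrix'],d['extrinsics'])
    for n in('cart_a_mid','balance'):
        for b in arm.boxes_of(n,c): print(c,n,b)
E
```

```text
pics
{'time_s': 0.0, 'q': array([ 1.07069496e+00,  3.81208846e-01,  1.29820831e+00, -1.20881077e-05,
        1.46359700e+00, -2.15308842e-01]), 'joint_velocities': array([-3.51472795e-04, -1.82612747e-03, -1.12420946e-05,  7.17934003e-04,
        1.43492560e-03,  7.54387737e-04]), 'joint_torque': array([-1.41319106e-03, -4.37927842e+01, -2.24560279e+01,  7.12980470e-02,
        3.51845613e-02, -1.45778854e-04]), 'eef_pos': array([0.15440863, 0.52760826, 0.23814856]), 'ee_rot': array([-3.14020141e+00, -2.91963314e-04,  2.85680122e+00]), 'ft_force': array([ 0.08607493, -0.55210768, -0.84947871]), 'wrist_torque': array([0.07128076, 0.03143078, 0.05138322]), 'opening': 0.999530584129656}
[[499.48406272   0.         321.02385108]
 [  0.         499.48406272 190.06410127]
 [  0.           0.           1.        ]] [[-0.64332538  0.56207424 -0.51981247  1.25585203]
 [ 0.76540796  0.48711725 -0.4205561   0.47419517]
 [ 0.01682587 -0.66842301 -0.74359099  1.05397794]
 [ 0.          0.          0.          1.        ]]
scene cart_a_mid {'extent': [425.4, 210.3, 13.7, 15.6], 'p': 0.73}
scene balance {'extent': [353.9, 202.5, 154.4, 90.4], 'p': 0.76}
scene balance {'extent': [404.5, 207.8, 56.7, 37.7], 'p': 0.48}
[[426.16390352   0.         326.53731292]
 [  0.         426.16390352 208.64435099]
 [  0.           0.           1.        ]] [[-0.00812691 -0.99483055  0.10122314  0.46653511]
 [-0.99985395  0.00656234 -0.01578014 -0.03620377]
 [ 0.0150343  -0.1013366  -0.99473859  1.17969562]
 [ 0.          0.          0.          1.        ]]
top cart_a_mid {'extent': [232.2, 243.4, 19.4, 14.8], 'p': 0.53}
top balance {'extent': [314.4, 233.8, 181.9, 56.5], 'p': 0.87}
```

```bash
python3 - <<'E'
import cv2
a=cv2.imread('pics/scene0.png');b=cv2.imread('pics/top0.png')
cv2.imwrite('pics/sc.png',cv2.resize(a[140:270,260:450],None,fx=4,fy=4,interpolation=2))
cv2.imwrite('pics/tc.png',cv2.resize(b[190:280,215:415],None,fx=4,fy=4,interpolation=2))
E
```

```text
(no output)
```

View pics/scene0.png

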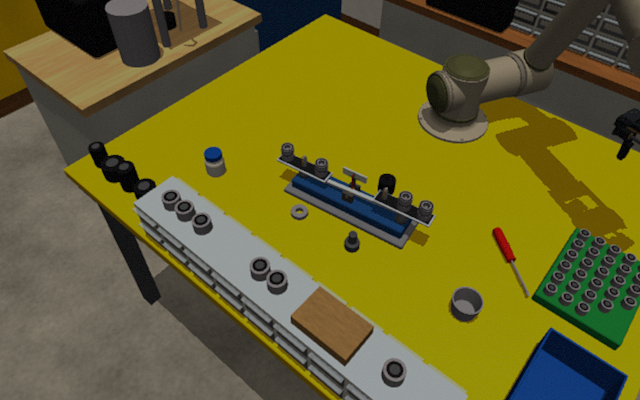

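View pics/top0.png

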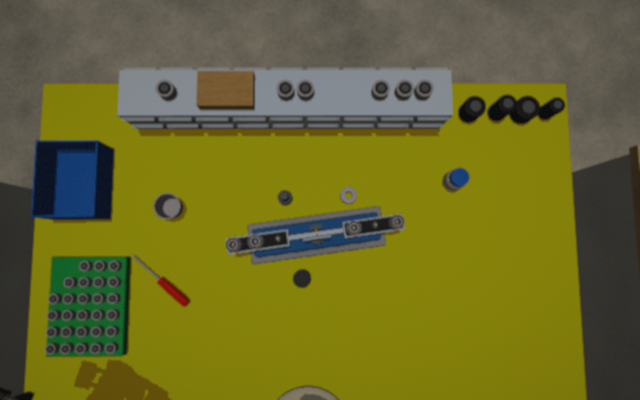

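```bash
sleep 1
```

```text
(no output)
```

View pics/sc.png

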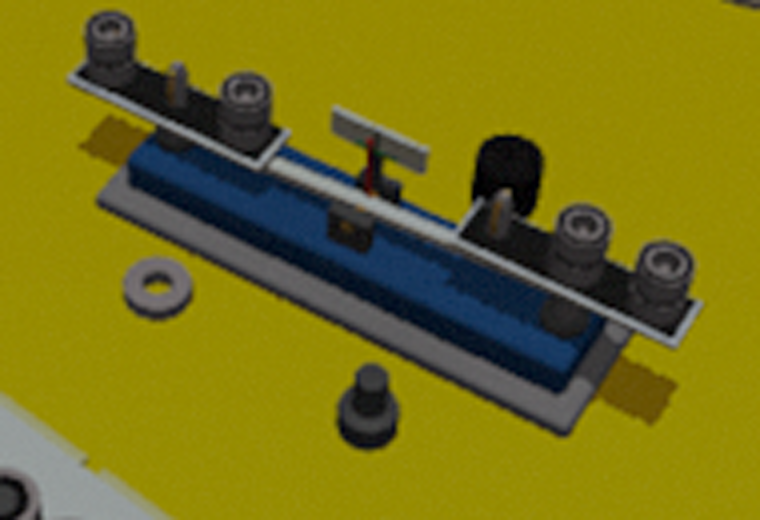

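View pics/tc.png

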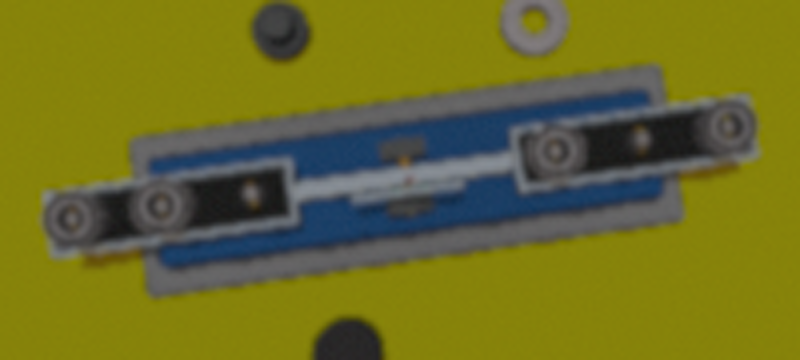

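Top view: the left pan (image left) has cartridges at columns 232 and 255, with its inner post free. The right pan has them at columns 353 and 397, with its middle post free. Next I'll measure the positions and the tilt.

```bash
python3 - <<'E'
from h import *
for c in('top','scene'):
    d=shot(c,c+'1.png'); rz=d['range_z']
    K=d['camera_matrix'];T=d['extrinsics']
    vv,uu=np.mgrid[0:400,0:640]
    P=np.stack([(uu-K[0,2])/K[0,0]*rz,(vv-K[1,2])/K[1,1]*rz,rz],-1)@T[:3,:3].T+T[:3,3]
    np.save(c+'P.npy',P)
    for n in('cart_a_mid','left_post1','left_pan','balance','bush','mandrel','spare','jar','cup'):
        for s in arm.silhouettes(n,c):
            m=s['region']&(rz>0); q=P[m]
            print(c,n,round(s['p'],2),np.round(s['extent'],1),m.sum(),np.round(np.median(q,0),4),'zmax',np.round(np.percentile(q[:,2],[5,95]),4))
    if c=='top':
        m=(P[...,2]>.065)&(P[...,2]<.16)&(P[...,0]>.2)&(P[...,0]<.6)&(abs(P[...,1])<.35)
        vs,us=np.where(m);print(us.min(),us.max(),vs.min(),vs.max())
        z=np.clip((P[...,2]-.05)/.1*255,0,255).astype(np.uint8)
        cv2.imwrite('pics/hz.png',cv2.resize(z[190:280,215:415],None,fx=4,fy=4,interpolation=0))
E
```

```text
top cart_a_mid 0.61 [233.4 244.5  16.2  14.4] 164 [0.4857 0.1718 0.1372] zmax [0.1084 0.1411]
top left_post1 0.75 [258.1 240.6  61.1  26.2] 575 [0.4978 0.0902 0.0984] zmax [0.0936 0.1307]
top left_pan 0.68 [259.4 241.1  52.1  20.3] 578 [0.4972 0.0926 0.0985] zmax [0.0936 0.1305]
top balance 0.8 [317.4 235.9 173.1  55.5] 5338 [ 0.5128 -0.0278  0.045 ] zmax [0.0117 0.1005]
top bush 0.78 [303.8 279.5  19.2  23.3] 267 [0.3993 0.012  0.0446] zmax [0.0402 0.0483]
top bush 0.53 [369.5 228.   54.3  19.2] 549 [ 0.5329 -0.1734  0.0807] zmax [0.0748 0.112 ]
top mandrel 0.52 [284.1 196.9  15.   16.6] 201 [0.6145 0.0586 0.0236] zmax [-0.0001  0.0571]
top spare 0.73 [350.2 197.9  21.7  17.9] 199 [ 0.625  -0.1141  0.014 ] zmax [0.0025 0.018 ]
top spare 0.64 [454.4 178.   28.5  26. ] 451 [ 0.6581 -0.3973  0.0731] zmax [0.0199 0.0779]
top jar 0.84 [455.8 176.5  28.5  22. ] 476 [ 0.6583 -0.3971  0.0726] zmax [0.0097 0.0778]
top cup 0.79 [169.  204.2  29.6  24.2] 634 [0.5937 0.3791 0.017 ] zmax [0.0013 0.0514]
225 404 214 253
scene cart_a_mid 0.49 [425.1 211.6  16.6  16.2] 285 [0.4952 0.1814 0.1278] zm
[... 433 characters left out ...]
.3  19. ] 248 [0.4064 0.0203 0.0418] zmax [0.0157 0.0465]
scene mandrel 0.8 [352.1 241.8  14.8  20.3] 259 [0.6247 0.0694 0.0221] zmax [0.0007 0.054 ]
scene spare 0.66 [403.8 207.9  62.2  33.2] 634 [0.5042 0.1045 0.0957] zmax [0.0698 0.1188]
scene spare 0.49 [298.3 212.7  17.8  15.7] 226 [ 0.6247 -0.1103  0.011 ] zmax [-0.0016  0.0152]
scene spare 0.29 [304.  170.6  53.2  27.5] 486 [ 0.5407 -0.1683  0.0777] zmax [0.0018 0.1007]
scene jar 0.68 [215.6 163.4  18.5  35.1] 516 [ 0.6707 -0.3886  0.0505] zmax [0.0086 0.0751]
scene cup 0.78 [469.4 306.8  32.   37.2] 902 [0.5797 0.3733 0.0256] zmax [0.0017 0.0492]
scene cup 0.55 [423.9 210.8  16.7  21.3] 284 [0.4956 0.1828 0.1283] zmax [0.0985 0.1384]
```

View pics/hz.png

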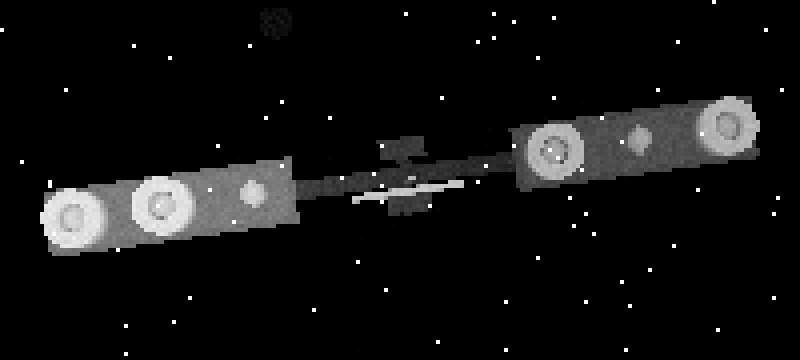

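```bash
cat >> h.py <<'E'
from scipy.optimize import least_squares
def cloud(cam):
    d=arm.get_image(cam);rz=d['range_z'];K=d['camera_matrix'];T=d['extrinsics']
    vv,uu=np.mgrid[0:400,0:640]
    P=np.stack([(uu-K[0,2])/K[0,0]*rz,(vv-K[1,2])/K[1,1]*rz,rz],-1)@T[:3,:3].T+T[:3,3]
    P[rz==0]=np.nan
    return d,P
def ringtop(P,c,r=.024,band=.004):
    m=np.hypot(P[...,0]-c[0],P[...,1]-c[1])<r
    q=P[m]; q=q[q[:,2]>.1]
    if len(q)<5: return None
    zt=np.percentile(q[:,2],85); q=q[abs(q[:,2]-zt)<band]
    return np.r_[(np.percentile(q[:,:2],3,axis=0)+np.percentile(q[:,:2],97,axis=0))/2,zt],q[:,:2].mean(0),len(q)
E
python3 - <<'E'
from h import *
for c in('top','scene'):
    P=np.load(c+'P.npy')
    C=[]
    for g in((.486,.172),(.494,.120),(.53,-.105),(.542,-.203)):
        for i in range(3):
            o=ringtop(P,g)
            g=o[0][:2]
        print(c,np.round(o[0],4),np.round(o[1],4),o[2]); C.append((o[0][:2]+o[1])/2)
    C=np.array(C); by=np.array([.205,.15,-.095,-.205])
    def f(p): return (np.c_[p[0]-np.sin(p[2])*by,p[1]+np.cos(p[2])*by]-C).ravel()
    s=least_squares(f,[.5,0,0.1]);print(s.x,np.round(s.fun,4))
    # pans: rubber heights
    p=s.x;R=np.array([[np.cos(p[2]),np.sin(p[2])],[-np.sin(p[2]),np.cos(p[2])]])
    L=(P[...,:2]-p[:2])@R.T
    for sgn,y0 in((1,.15),(-1,-.15)):
        m=(abs(L[...,0])<.03)&(abs(L[...,1]-y0)<.1)&(abs(P[...,2]-.09)<.02)
        q=L[m];z=P[m][:,2]
        print('pan',np.median(z),np.percentile(q,[1,99],axis=0).mean(0),np.ptp(np.percentile(q,[1,99],axis=0),axis=0))
E
```

```text
top [0.4866 0.1766 0.1399] [0.4877 0.177 ] 118
top [0.4946 0.1228 0.1396] [0.4946 0.1227] 120
top [ 0.5277 -0.1197  0.1228] [ 0.5275 -0.12  ] 98
top [ 0.5422 -0.2288  0.1219] [ 0.5427 -0.2286] 106
[ 0.51480114 -0.02586368  0.13544124] [-0.      0.0004 -0.      0.      0.     -0.0001  0.0001 -0.0003]
pan 0.09765770487898584 [0.00021751 0.14051604] [0.04134314 0.17113493]
pan 0.0804663624386428 [-6.08948525e-05 -1.48927308e-01] [0.04149534 0.15424878]
scene [0.4865 0.1815 0.1367] [0.4874 0.1809] 112
scene [0.4943 0.1265 0.1369] [0.4949 0.1263] 114
scene [ 0.5282 -0.1161  0.1201] [ 0.5274 -0.1158] 83
scene [ 0.5416 -0.2247  0.1198] [ 0.5423 -0.2243] 79
[ 0.5146662  -0.02183558  0.1350598 ] [ 0.0001  0.0001 -0.0001  0.0004 -0.0003 -0.      0.0003 -0.0005]
pan 0.09601448252460076 [0.0005641  0.14112391] [0.04269742 0.17257313]
pan 0.07966113232661032 [ 0.00087103 -0.14743134] [0.04049813 0.15165175]
```

```bash
cat >> h.py <<'E'
from scipy.spatial.transform import Rotation as Ro
BX,BY,BYAW=.5147,-.0239,.1353
def bal(x,y): 
    c,s=np.cos(BYAW),np.sin(BYAW); return np.array([BX+c*x-s*y,BY+s*x+c*y])
def delta(goal,yaw,pos=None,rot=None):
    st=arm.get_state()
    p=st['eef_pos'] if pos is None else np.array(pos); r=Ro.from_euler('xyz',st['ee_rot'] if rot is None else rot)
    d=r.inv().apply(np.array(goal)-p)/.5
    rv=(r.inv()*Ro.from_euler('xyz',[np.pi,0,yaw])).as_rotvec()/(np.pi/4)
    print('t',st['time_s'],'pos',np.round(st['eef_pos'],4),'rpy',np.round(st['ee_rot'],4),'F',np.round(st['ft_force'],2),'op',round(st['opening']*88,2))
    print('d',np.round(d,4),'a',np.round(rv,4))
YW=np.pi/2+BYAW
E
python3 - <<'E'
from h import *
print(bal(0,-.095),YW)
delta([*bal(0,-.095),.19],YW)
E
```

```text
[ 0.52751432 -0.11803179] 1.7060963267948965
t 1.3 pos [0.1545 0.5278 0.2387] rpy [3.1416 0.     2.8568] F [-0.24  0.23  0.47] op 88.33
d [-1.0788 -1.0302  0.0975] a [0.     0.     1.4652]
```

Call:
{"op": "drive_tool", "data": {
  "deltas": [
    {"dx": -0.54, "dy": -0.52, "dz": 0, "az": 0.73},
    {"dx": -0.54, "dy": -0.52, "dz": 0, "az": 0.73},
    {"dx": -0.54, "dy": -0.52, "dz": 0, "az": 0.73},
    {"dx": -0.54, "dy": -0.52, "dz": 0, "az": 0.73},
    {"dx": -0.54, "dy": -0.52, "dz": 0, "az": 0.73},
    {"dx": -0.54, "dy": -0.52, "dz": 0, "az": 0.73},
    {"dx": -0.54, "dy": -0.52, "dz": 0, "az": 0.73}
  ]
}}

```text
validation failed for argument at $.de...
```

```bash
python3 - <<'E'
from h import *
delta([*bal(0,-.095),.19],YW)
E
```

```text
t 1.3 pos [0.1545 0.5278 0.2387] rpy [3.1416 0.     2.8568] F [-0.24  0.23  0.47] op 88.33
d [-1.0788 -1.0302  0.0975] a [0.     0.     1.4652]
```

Call:
{"op": "drive_tool", "data": {
  "deltas": [
    {"gripper": 1, "dx": -0.54, "dy": -0.52, "dz": 0, "ax": 0, "ay": 0, "az": 0.73},
    {"gripper": 1, "dx": -0.54, "dy": -0.52, "dz": 0, "ax": 0, "ay": 0, "az": 0.73},
    {"gripper": 1, "dx": -0.54, "dy": -0.52, "dz": 0, "ax": 0, "ay": 0, "az": 0.73},
    {"gripper": 1, "dx": -0.54, "dy": -0.52, "dz": 0, "ax": 0, "ay": 0, "az": 0.73},
    {"gripper": 1, "dx": -0.54, "dy": -0.52, "dz": 0, "ax": 0, "ay": 0, "az": 0.73},
    {"gripper": 1, "dx": -0.54, "dy": -0.52, "dz": 0, "ax": 0, "ay": 0, "az": 0.73},
    {"gripper": 1, "dx": -0.54, "dy": -0.52, "dz": 0, "ax": 0, "ay": 0, "az": 0.73}
  ]
}}

```text
time_s: 2.17
eef_pos: [0.3425, 0.1994, 0.2389]
ee_rot: [3.141, 0.001, 2.276]
ft_force: [0.5, 0.4, -0.0]
opening: 1.002
```

```bash
python3 - <<'E'
from h import *
delta([*bal(0,-.095),.19],YW)
E
```

```text
t 2.175 pos [0.3425 0.1994 0.2389] rpy [3.1413e+00 7.0000e-04 2.2761e+00] F [ 0.51  0.35 -0.05] op 88.14
d [-0.7232 -0.1298  0.0982] a [6.000e-04 7.000e-04 7.258e-01]
```

Call:
{"op": "drive_tool", "data": {
  "deltas": [
    {"gripper": 0.5, "dx": -0.72, "dy": -0.13, "dz": 0.1, "ax": 0, "ay": 0, "az": 0.726},
    {"gripper": 0.4, "dx": -0.72, "dy": -0.13, "dz": 0.1, "ax": 0, "ay": 0, "az": 0.726},
    {"gripper": 0.3, "dx": -0.72, "dy": -0.13, "dz": 0.1, "ax": 0, "ay": 0, "az": 0.726},
    {"gripper": 0.3, "dx": -0.72, "dy": -0.13, "dz": 0.1, "ax": 0, "ay": 0, "az": 0.726},
    {"gripper": 0.3, "dx": -0.72, "dy": -0.13, "dz": 0.1, "ax": 0, "ay": 0, "az": 0.726},
    {"gripper": 0.3, "dx": -0.72, "dy": -0.13, "dz": 0.1, "ax": 0, "ay": 0, "az": 0.726},
    {"gripper": 0.3, "dx": -0.72, "dy": -0.13, "dz": 0.1, "ax": 0, "ay": 0, "az": 0.726}
  ]
}}

```text
time_s: 3.05
eef_pos: [0.528, -0.1141, 0.1875]
ee_rot: [-3.141, -0.001, 1.711]
ft_force: [-0.4, 1.4, 0.6]
opening: 0.648
```

```bash
python3 - <<'E'
from h import *
delta([*bal(0,-.095),.19],YW)
for c in('top','scene'):
    d=arm.get_image(c)
    x=d['img'][180:280,210:430] if c=='top' else d['img'][80:280,220:460]
    cv2.imwrite(f'pics/{c}2.png',cv2.resize(x[:,:,::-1],None,fx=3,fy=3,interpolation=2))
E
```

```text
t 3.05 pos [ 0.528  -0.1141  0.1875] rpy [-3.1406e+00 -6.0000e-04  1.7112e+00] F [-0.41  1.37  0.58] op 57.0
d [-0.0077 -0.0022 -0.0051] a [-0.0013 -0.0007  0.0064]
```

View pics/scene2.png

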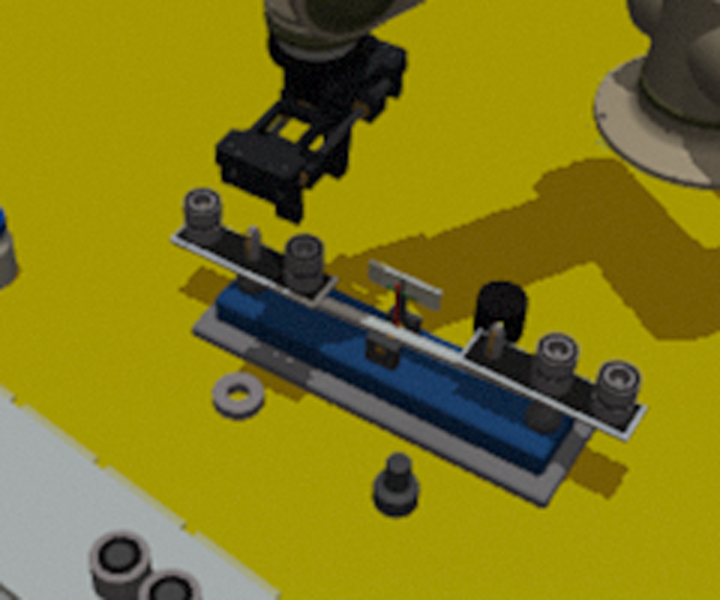

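View pics/top2.png

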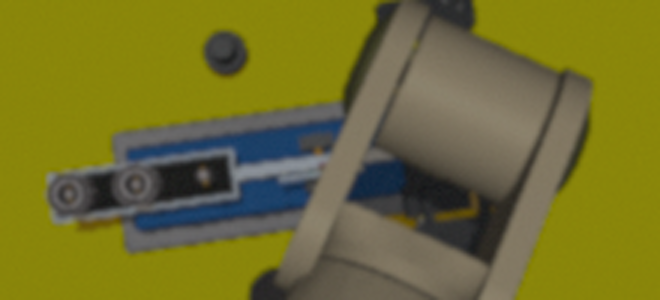

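```bash
python3 - <<'E'
from h import *
d,P=cloud('scene')
st=arm.get_state();p=st['eef_pos'];yaw=st['ee_rot'][2];print(p,yaw,st['ft_force'])
a=yaw-np.pi/2; L=P-p; X=L[...,0]*np.cos(a)+L[...,1]*np.sin(a); Y=-L[...,0]*np.sin(a)+L[...,1]*np.cos(a); Z=L[...,2]
m=(abs(X)<.07)&(abs(Y)<.04)&(Z>-.02)&(Z<.05)
vs,us=np.where(m)
for z0 in np.arange(-.01,.05,.005):
    k=m&(Z>=z0)&(Z<z0+.005)
    if k.sum()>2: print(round(z0,3),k.sum(),'X',np.round(np.percentile(X[k],[3,50,97]),4),'Y',np.round(np.percentile(Y[k],[3,50,97]),4))
E
```

```text
[ 0.52658302 -0.11092769  0.18877224] 1.7146819450543873 [-0.29084257  0.21246894  0.40226759]
-0.005 8 X [-0.0396 -0.0297  0.0362] Y [-0.0009  0.0109  0.0126]
0.0 13 X [-0.035  -0.0276  0.0428] Y [-0.0029  0.0081  0.0126]
0.005 28 X [-0.0386  0.0355  0.0449] Y [-0.0033  0.0096  0.0139]
0.01 20 X [-0.0345  0.0349  0.0441] Y [-0.0069  0.0087  0.0123]
0.015 20 X [-0.0374 -0.0278  0.0449] Y [0.0009 0.01   0.0132]
0.02 13 X [-0.0425 -0.0304  0.036 ] Y [0.0027 0.0115 0.0125]
0.025 12 X [-0.0422 -0.0303  0.0368] Y [0.002  0.0108 0.0136]
0.03 13 X [-0.0395 -0.0276  0.0398] Y [-0.0008  0.0111  0.0135]
0.035 8 X [-0.0406 -0.0302 -0.0281] Y [-0.005   0.011   0.0134]
0.04 13 X [-0.0421 -0.0333 -0.0269] Y [-0.005   0.0006  0.0143]
0.045 6 X [-0.0399 -0.0359 -0.0271] Y [-0.0015  0.001   0.0118]
```

```bash
python3 - <<'E'
from h import *
arm.get_image('top')
delta([*bal(0,-.095),.16],YW)
arm.get_image('top')
delta([*bal(0,-.095),.16],YW)
E
```

```text
t 3.25 pos [ 0.5265 -0.1108  0.1891] rpy [ 3.1415e+00 -2.0000e-04  1.7150e+00] F [-0.4  -0.92 -0.31] op 57.48
d [-0.0146 -0.0001  0.0581] a [ 0.0001 -0.0002  0.0114]
t 3.3 pos [ 0.5265 -0.1109  0.1892] rpy [3.1413e+00 1.0000e-04 1.7152e+00] F [-0.39  0.11  0.27] op 57.12
d [-0.0145 -0.0002  0.0584] a [0.0004 0.0001 0.0115]
```

Call:
{"op": "drive_tool", "data": {
  "deltas": [
    {"gripper": 0.3, "dx": -0.0145, "dy": 0, "dz": 0.02, "ax": 0, "ay": 0, "az": 0.0115},
    {"gripper": 0.3, "dx": -0.0145, "dy": 0, "dz": 0.06, "ax": 0, "ay": 0, "az": 0.0115},
    {"gripper": 0.2, "dx": -0.0145, "dy": 0, "dz": 0.09, "ax": 0, "ay": 0, "az": 0.0115},
    {"gripper": 0.1, "dx": -0.0145, "dy": 0, "dz": 0.12, "ax": 0, "ay": 0, "az": 0.0115},
    {"gripper": 0.05, "dx": -0.0145, "dy": 0, "dz": 0.15, "ax": 0, "ay": 0, "az": 0.0115},
    {"gripper": 0.0, "dx": -0.0145, "dy": 0, "dz": 0.18, "ax": 0, "ay": 0, "az": 0.0115},
    {"gripper": 0.0, "dx": -0.0145, "dy": 0, "dz": 0.195, "ax": 0, "ay": 0, "az": 0.0115},
    {"gripper": 0.0, "dx": -0.0145, "dy": 0, "dz": 0.197, "ax": 0, "ay": 0, "az": 0.0115},
    {"gripper": 0.0, "dx": -0.0145, "dy": 0, "dz": 0.197, "ax": 0, "ay": 0, "az": 0.0115}
  ]
}}

```text
time_s: 4.42
eef_pos: [0.5281, -0.1197, 0.0906]
ee_rot: [3.141, 0.0, 1.704]
ft_force: [-0.2, 0.1, 0.5]
opening: 0.497
```

```bash
python3 - <<'E'
from h import *
d,P=cloud('scene')
cv2.imwrite('pics/scene3.png',cv2.resize(d['img'][80:280,220:460][:,:,::-1],None,fx=3,fy=3,interpolation=2))
delta([*bal(0,-.095),.09],YW)
o=ringtop(P,(.5277,-.116),r=.022); print(o)
E
```

```text
t 4.475 pos [ 0.5281 -0.1197  0.0907] rpy [3.1408e+00 5.0000e-04 1.7042e+00] F [ 0.04  0.82 -0.43] op 43.98
d [ 0.0035 -0.0007  0.0014] a [ 0.0011  0.0007 -0.0024]
(array([ 0.52879816, -0.11535483,  0.3812331 ]), array([ 0.52939076, -0.11604746]), 153)
```

View pics/scene3.png

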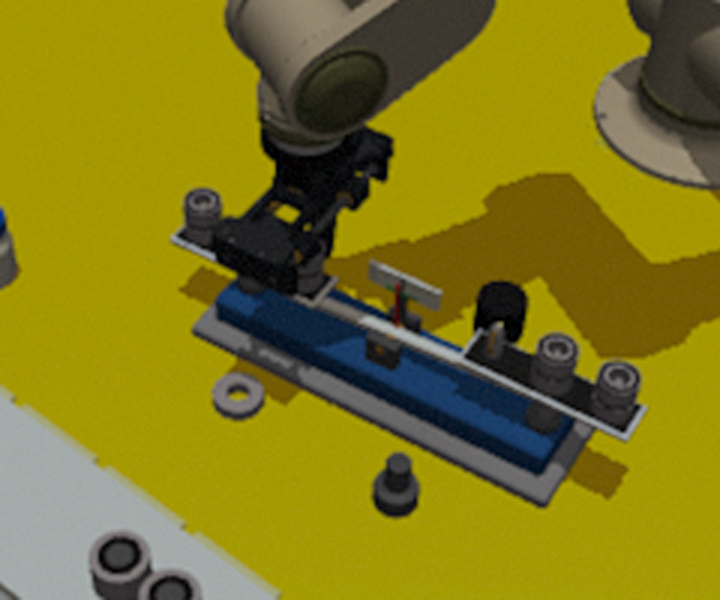

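Call:
{"op": "drive_tool", "data": {
  "deltas": [
    {"gripper": 0.0, "dx": 0.003, "dy": -0.0007, "dz": 0.0, "ax": 0, "ay": 0, "az": 0},
    {"gripper": -0.08, "dx": 0.003, "dy": -0.0007, "dz": 0.0, "ax": 0, "ay": 0, "az": 0},
    {"gripper": -0.15, "dx": 0.003, "dy": -0.0007, "dz": 0.0, "ax": 0, "ay": 0, "az": 0},
    {"gripper": -0.17, "dx": 0.003, "dy": -0.0007, "dz": 0.0, "ax": 0, "ay": 0, "az": 0},
    {"gripper": -0.17, "dx": 0.003, "dy": -0.0007, "dz": 0.0, "ax": 0, "ay": 0, "az": 0}
  ]
}}

```text
time_s: 5.1
eef_pos: [0.5273, -0.1182, 0.0902]
ee_rot: [-3.142, 0.0, 1.704]
ft_force: [-1.0, 0.3, -0.2]
opening: 0.416
```

```bash
python3 - <<'E'
from h import *
for i in range(4):
    arm.get_image('scene'); delta([*bal(0,-.095),.09],YW)
E
```

```text
t 5.15 pos [ 0.5273 -0.1182  0.0903] rpy [ 3.1416 -0.      1.7041] F [ 0.03 -1.28  0.67] op 36.46
d [0.0003 0.0005 0.0005] a [ 0.     -0.     -0.0025]
t 5.2 pos [ 0.5273 -0.1182  0.0902] rpy [-3.1416 -0.      1.7042] F [ 0.01  0.05 -0.56] op 36.78
d [0.0002 0.0005 0.0005] a [-0.     -0.     -0.0024]
t 5.25 pos [ 0.5273 -0.1182  0.0902] rpy [-3.1415 -0.      1.7042] F [-0.46 -0.04  0.07] op 36.32
d [0.0003 0.0005 0.0005] a [-0.0001 -0.     -0.0024]
t 5.3 pos [ 0.5273 -0.1182  0.0902] rpy [-3.1415 -0.      1.7042] F [-0.16 -0.79 -0.84] op 36.46
d [0.0002 0.0005 0.0005] a [-0.0001 -0.     -0.0024]
```

Call:
{"op": "drive_tool", "data": {
  "deltas": [
    {"gripper": -0.2, "dx": 0, "dy": 0, "dz": 0.0, "ax": 0, "ay": 0, "az": 0},
    {"gripper": -0.22, "dx": 0, "dy": 0, "dz": 0.0, "ax": 0, "ay": 0, "az": 0},
    {"gripper": -0.4, "dx": 0, "dy": 0, "dz": 0.0, "ax": 0, "ay": 0, "az": 0},
    {"gripper": -0.5, "dx": 0, "dy": 0, "dz": 0.0, "ax": 0, "ay": 0, "az": 0},
    {"gripper": -0.5, "dx": 0, "dy": 0, "dz": 0.0, "ax": 0, "ay": 0, "az": 0}
  ]
}}

```text
time_s: 5.92
eef_pos: [0.5272, -0.1182, 0.0902]
ee_rot: [-3.141, -0.0, 1.704]
ft_force: [-1.9, -0.5, -0.4]
opening: 0.39
```

```bash
python3 - <<'E'
from h import *
for i in range(3):
    arm.get_image('scene'); delta([*bal(0,-.095),.09],YW)
E
```

```text
t 5.975 pos [ 0.5272 -0.1182  0.0902] rpy [-3.1414 -0.      1.7043] F [-1.25 -0.18  1.16] op 35.0
d [0.0002 0.0006 0.0005] a [-0.0002 -0.0001 -0.0023]
t 6.025 pos [ 0.5272 -0.1182  0.0902] rpy [-3.1415e+00 -1.0000e-04  1.7042e+00] F [-1.47 -0.47  0.47] op 34.47
d [0.0002 0.0006 0.0005] a [-0.0002 -0.0001 -0.0024]
t 6.075 pos [ 0.5272 -0.1182  0.0902] rpy [-3.1414 -0.      1.7042] F [-1.39 -0.52 -0.06] op 34.66
d [0.0002 0.0006 0.0005] a [-0.0002 -0.     -0.0024]
```

Call:
{"op": "drive_tool", "data": {
  "deltas": [
    {"gripper": -0.5, "dx": 0, "dy": 0, "dz": -0.006, "ax": 0, "ay": 0, "az": 0},
    {"gripper": -0.5, "dx": 0, "dy": 0, "dz": -0.012, "ax": 0, "ay": 0, "az": 0},
    {"gripper": -0.5, "dx": 0, "dy": 0, "dz": -0.018, "ax": 0, "ay": 0, "az": 0},
    {"gripper": -0.5, "dx": 0, "dy": 0, "dz": -0.024, "ax": 0, "ay": 0, "az": 0},
    {"gripper": -0.5, "dx": 0, "dy": 0, "dz": -0.03, "ax": 0, "ay": 0, "az": 0},
    {"gripper": -0.5, "dx": 0, "dy": 0, "dz": -0.036, "ax": 0, "ay": 0, "az": 0},
    {"gripper": -0.5, "dx": 0, "dy": 0, "dz": -0.04, "ax": 0, "ay": 0, "az": 0},
    {"gripper": -0.5, "dx": 0, "dy": 0, "dz": -0.044, "ax": 0, "ay": 0, "az": 0},
    {"gripper": -0.5, "dx": 0, "dy": 0, "dz": -0.048, "ax": 0, "ay": 0, "az": 0},
    {"gripper": -0.5, "dx": 0, "dy": 0, "dz": -0.052, "ax": 0, "ay": 0, "az": 0}
  ]
}}

```text
time_s: 7.32
eef_pos: [0.5272, -0.1181, 0.1162]
ee_rot: [-3.141, -0.0, 1.704]
ft_force: [-1.3, 0.6, -4.4]
opening: 0.394
```

Call:
{"op": "drive_tool", "data": {
  "deltas": [
    {"gripper": -0.5, "dx": 0, "dy": 0, "dz": -0.004, "ax": 0, "ay": 0, "az": 0},
    {"gripper": -0.5, "dx": 0, "dy": 0, "dz": -0.008, "ax": 0, "ay": 0, "az": 0},
    {"gripper": -0.5, "dx": 0, "dy": 0, "dz": -0.012, "ax": 0, "ay": 0, "az": 0},
    {"gripper": -0.5, "dx": 0, "dy": 0, "dz": -0.016, "ax": 0, "ay": 0, "az": 0},
    {"gripper": -0.5, "dx": 0, "dy": 0, "dz": -0.022, "ax": 0, "ay": 0, "az": 0}
  ]
}}

```text
time_s: 7.95
eef_pos: [0.5273, -0.1182, 0.1274]
ee_rot: [-3.142, -0.0, 1.704]
ft_force: [-0.5, -0.2, -3.7]
opening: 0.388
```

```bash
python3 - <<'E'
from h import *
d,P=cloud('scene')
cv2.imwrite('pics/scene4.png',cv2.resize(d['img'][80:280,220:460][:,:,::-1],None,fx=3,fy=3,interpolation=2))
delta([*bal(0,-.095),.165],YW)
E
```

```text
t 8.0 pos [ 0.5275 -0.1183  0.1279] rpy [3.1410e+00 4.0000e-04 1.7043e+00] F [-1.34 -0.09 -3.43] op 34.28
d [ 0.0004  0.0002 -0.0742] a [ 0.0008  0.0005 -0.0023]
```

View pics/scene4.png

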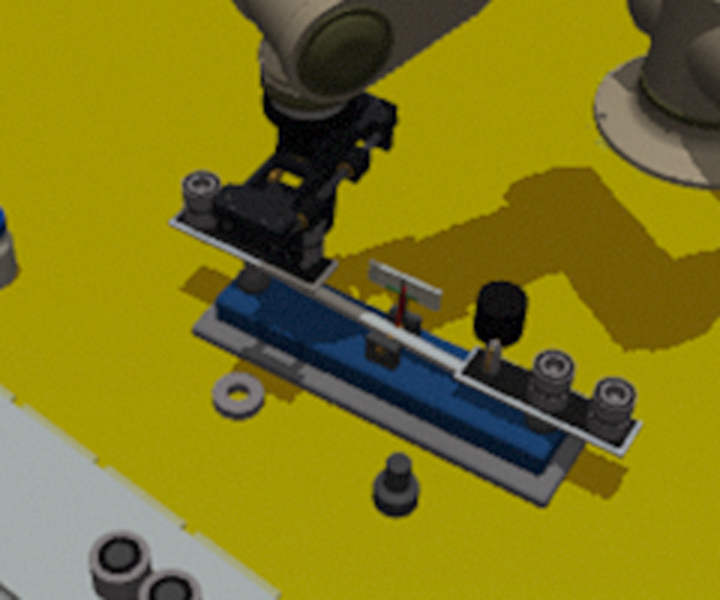

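Call:
{"op": "drive_tool", "data": {
  "deltas": [
    {"gripper": -0.5, "dx": 0, "dy": 0, "dz": -0.006, "ax": 0, "ay": 0, "az": 0},
    {"gripper": -0.5, "dx": 0, "dy": 0, "dz": -0.012, "ax": 0, "ay": 0, "az": 0},
    {"gripper": -0.5, "dx": 0, "dy": 0, "dz": -0.018, "ax": 0, "ay": 0, "az": 0},
    {"gripper": -0.5, "dx": 0, "dy": 0, "dz": -0.024, "ax": 0, "ay": 0, "az": 0},
    {"gripper": -0.5, "dx": 0, "dy": 0, "dz": -0.03, "ax": 0, "ay": 0, "az": 0},
    {"gripper": -0.5, "dx": 0, "dy": 0, "dz": -0.036, "ax": 0, "ay": 0, "az": 0},
    {"gripper": -0.5, "dx": 0, "dy": 0, "dz": -0.046, "ax": 0, "ay": 0, "az": 0},
    {"gripper": -0.5, "dx": 0, "dy": 0, "dz": -0.06, "ax": 0, "ay": 0, "az": 0},
    {"gripper": -0.5, "dx": 0, "dy": 0, "dz": -0.08, "ax": 0, "ay": 0, "az": 0},
    {"gripper": -0.5, "dx": 0, "dy": 0, "dz": -0.085, "ax": 0, "ay": 0, "az": 0},
    {"gripper": -0.5, "dx": 0, "dy": 0, "dz": -0.085, "ax": 0, "ay": 0, "az": 0},
    {"gripper": -0.5, "dx": 0, "dy": 0, "dz": -0.085, "ax": 0, "ay": 0, "az": 0},
    {"gripper": -0.5, "dx": 0, "dy": 0, "dz": -0.085, "ax": 0, "ay": 0, "az": 0}
  ]
}}

```text
time_s: 9.62
eef_pos: [0.5272, -0.1181, 0.1695]
ee_rot: [-3.141, -0.0, 1.704]
ft_force: [-0.5, 0.6, -3.0]
opening: 0.392
```

```bash
cat >> h.py <<'E'
def panz(P):
    c,s=np.cos(BYAW),np.sin(BYAW);dx=P[...,0]-BX;dy=P[...,1]-BY
    X=c*dx+s*dy;Y=-s*dx+c*dy
    for y0 in(.15,-.15):
        m=(abs(X)<.02)&(abs(Y-y0)<.075)&(abs(P[...,2]-.09)<.02)
        print('pan',y0,m.sum(),round(float(np.median(P[m][:,2])),4))
E
python3 - <<'E'
from h import *
for i in range(6):
    d,P=cloud('scene' if i else 'top'); print(np.round(arm.get_state()['ft_force'],2));panz(P)
cv2.imwrite('pics/scene5.png',cv2.resize(d['img'][80:280,220:460][:,:,::-1],None,fx=3,fy=3,interpolation=2))
delta([*bal(0,.095),.175],YW)
E
```

```text
[-0.6  -0.43 -2.58]
pan 0.15 572 0.085
pan -0.15 1 0.0923
[-0.68 -0.52 -2.95]
pan 0.15 688 0.084
pan -0.15 525 0.0925
[ 0.46  0.41 -3.38]
pan 0.15 686 0.0841
pan -0.15 540 0.0925
[ 0.48 -0.2  -3.41]
pan 0.15 685 0.0844
pan -0.15 539 0.0923
[ 0.27  0.18 -1.61]
pan 0.15 688 0.0842
pan -0.15 545 0.0925
[-0.73 -0.35 -2.69]
pan 0.15 683 0.0839
pan -0.15 539 0.0923
t 9.925 pos [ 0.5273 -0.1182  0.1697] rpy [-3.1416  0.      1.7042] F [-0.73 -0.35 -2.69] op 34.54
d [ 3.803e-01 -2.000e-04 -1.050e-02] a [-0.      0.     -0.0024]
```

View pics/scene5.png

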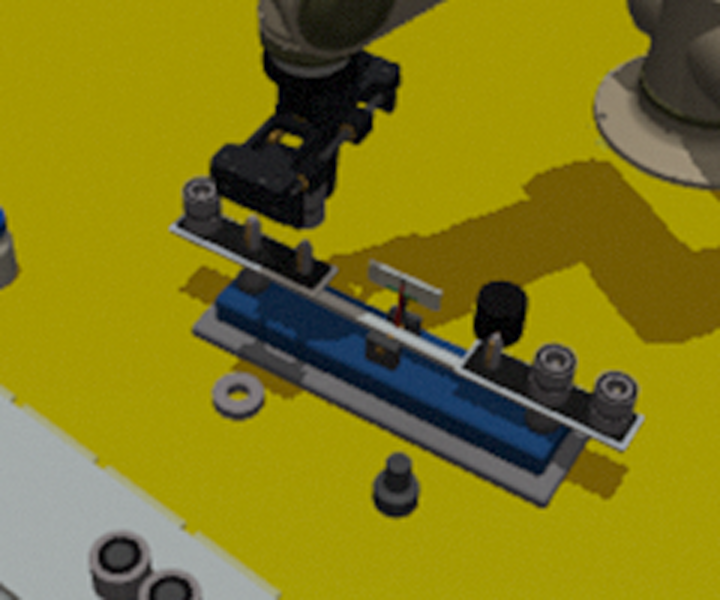

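Call:
{"op": "drive_tool", "data": {
  "deltas": [
    {"gripper": -0.5, "dx": 0.06, "dy": 0, "dz": 0, "ax": 0, "ay": 0, "az": 0},
    {"gripper": -0.5, "dx": 0.14, "dy": 0, "dz": 0, "ax": 0, "ay": 0, "az": 0},
    {"gripper": -0.5, "dx": 0.22, "dy": 0, "dz": 0, "ax": 0, "ay": 0, "az": 0},
    {"gripper": -0.5, "dx": 0.3, "dy": 0, "dz": 0, "ax": 0, "ay": 0, "az": 0},
    {"gripper": -0.5, "dx": 0.36, "dy": 0, "dz": 0, "ax": 0, "ay": 0, "az": -0.002},
    {"gripper": -0.5, "dx": 0.38, "dy": 0, "dz": 0, "ax": 0, "ay": 0, "az": -0.002},
    {"gripper": -0.5, "dx": 0.38, "dy": 0, "dz": 0.02, "ax": 0, "ay": 0, "az": -0.002},
    {"gripper": -0.5, "dx": 0.38, "dy": 0, "dz": 0.04, "ax": 0, "ay": 0, "az": -0.002},
    {"gripper": -0.5, "dx": 0.38, "dy": 0, "dz": 0.06, "ax": 0, "ay": 0, "az": -0.002},
    {"gripper": -0.5, "dx": 0.38, "dy": 0, "dz": 0.06, "ax": 0, "ay": 0, "az": -0.002},
    {"gripper": -0.5, "dx": 0.38, "dy": 0, "dz": 0.06, "ax": 0, "ay": 0, "az": -0.002}
  ]
}}

```text
time_s: 11.3
eef_pos: [0.5022, 0.0699, 0.1398]
ee_rot: [3.141, 0.0, 1.705]
ft_force: [0.5, 0.0, -2.7]
opening: 0.394
```

```bash
python3 - <<'E'
from h import *
d,P=cloud('scene')
cv2.imwrite('pics/scene6.png',cv2.resize(d['img'][120:250,330:450][:,:,::-1],None,fx=5,fy=5,interpolation=2))
delta([*bal(0,.095),.14],YW)
c,s=np.cos(BYAW),np.sin(BYAW);dx=P[...,0]-BX;dy=P[...,1]-BY
X=c*dx+s*dy;Y=-s*dx+c*dy;Z=P[...,2]
for z in np.arange(.098,.19,.004):
    m=(abs(X)<.019)&(abs(Y-.095)<.03)&(Z>z)&(Z<=z+.004)
    if m.sum()>1: print(round(z,3),m.sum(),np.round(np.percentile(X[m],[5,50,95]),4),np.round(np.percentile(Y[m],[5,50,95]),4))
E
```

```text
t 11.35 pos [0.5022 0.07   0.14  ] rpy [3.1410e+00 1.0000e-04 1.7056e+00] F [-0.26  0.27 -1.55] op 34.82
d [ 0.0006 -0.0006  0.    ] a [ 0.0007  0.0002 -0.0007]
0.098 4 [0.0038 0.0066 0.0125] [0.0975 0.1002 0.1028]
0.102 7 [0.0004 0.0057 0.0078] [0.0933 0.0968 0.1025]
0.106 5 [0.0002 0.0055 0.0068] [0.094  0.1023 0.1035]
0.13 7 [-0.0004  0.0047  0.0118] [0.1089 0.1124 0.1136]
0.134 5 [0.0022 0.0107 0.0122] [0.1079 0.1109 0.1132]
0.138 3 [0.0044 0.0078 0.0091] [0.1095 0.1113 0.112 ]
0.142 7 [-0.0038  0.0082  0.013 ] [0.1082 0.1094 0.1124]
0.146 5 [-0.0023  0.005   0.0063] [0.1117 0.1125 0.1143]
0.15 3 [0.0031 0.0097 0.0123] [0.1093 0.1107 0.1121]
0.154 4 [0.0085 0.0104 0.013 ] [0.1077 0.1097 0.1119]
0.162 2 [0.0117 0.0119 0.012 ] [0.1102 0.1116 0.1129]
```

View pics/scene6.png

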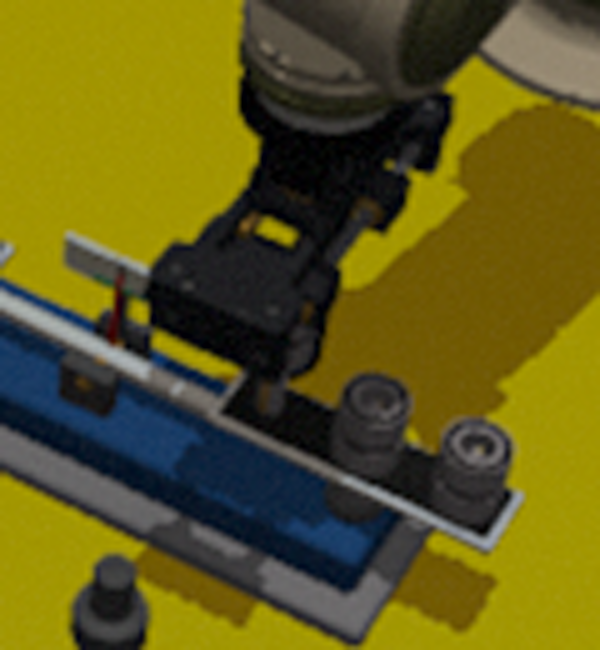

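```bash
python3 - <<'E'
from h import *
A=[];B=[]
for k in range(3):
    d,P=cloud('scene')
    c,s=np.cos(BYAW),np.sin(BYAW);dx=P[...,0]-BX;dy=P[...,1]-BY
    X=c*dx+s*dy;Y=-s*dx+c*dy;Z=P[...,2]
    m=(abs(X)<.015)&(abs(Y-.095)<.025)&(Z>.128)&(Z<.166); A.append(np.c_[X[m],Y[m]])
    m=(abs(X)<.015)&(abs(Y-.095)<.02)&(Z>.092)&(Z<.108); B.append(np.c_[X[m],Y[m]])
for Q,r in((A,.0175),(B,.0073)):
    Q=np.vstack(Q)
    f=lambda p:(np.hypot(Q[:,0]-p[0],Q[:,1]-p[1])-r)
    print(len(Q),least_squares(f,[0,.092],loss='soft_l1',f_scale=.001).x, least_squares(lambda p:f([0,p[0]]),[.092],loss='soft_l1',f_scale=.001).x)
E
```

```text
109 [0.00074092 0.09580051] [0.09608065]
70 [-0.00042922  0.09602042] [0.09588673]
```

Call:
{"op": "drive_tool", "data": {
  "deltas": [
    {"gripper": -0.5, "dx": 0, "dy": -0.0005, "dz": 0.008, "ax": 0, "ay": 0, "az": 0},
    {"gripper": -0.5, "dx": 0, "dy": -0.0005, "dz": 0.016, "ax": 0, "ay": 0, "az": 0},
    {"gripper": -0.5, "dx": 0, "dy": -0.0005, "dz": 0.022, "ax": 0, "ay": 0, "az": 0},
    {"gripper": -0.5, "dx": 0, "dy": -0.0005, "dz": 0.026, "ax": 0, "ay": 0, "az": 0},
    {"gripper": -0.5, "dx": 0, "dy": -0.0005, "dz": 0.03, "ax": 0, "ay": 0, "az": 0},
    {"gripper": -0.5, "dx": 0, "dy": -0.0005, "dz": 0.034, "ax": 0, "ay": 0, "az": 0},
    {"gripper": -0.5, "dx": 0, "dy": -0.0005, "dz": 0.038, "ax": 0, "ay": 0, "az": 0},
    {"gripper": -0.5, "dx": 0, "dy": -0.0005, "dz": 0.042, "ax": 0, "ay": 0, "az": 0}
  ]
}}

```text
time_s: 12.5
eef_pos: [0.5018, 0.0701, 0.1187]
ee_rot: [3.142, 0.0, 1.706]
ft_force: [0.3, 1.1, -1.6]
opening: 0.391
```

Call:
{"op": "drive_tool", "data": {
  "deltas": [
    {"gripper": -0.5, "dx": 0, "dy": 0, "dz": 0.004, "ax": 0, "ay": 0, "az": 0},
    {"gripper": -0.5, "dx": 0, "dy": 0, "dz": 0.008, "ax": 0, "ay": 0, "az": 0},
    {"gripper": -0.5, "dx": 0, "dy": 0, "dz": 0.012, "ax": 0, "ay": 0, "az": 0},
    {"gripper": -0.5, "dx": 0, "dy": 0, "dz": 0.016, "ax": 0, "ay": 0, "az": 0},
    {"gripper": -0.5, "dx": 0, "dy": 0, "dz": 0.02, "ax": 0, "ay": 0, "az": 0}
  ]
}}

```text
time_s: 13.12
eef_pos: [0.5017, 0.0701, 0.1086]
ee_rot: [-3.141, -0.0, 1.706]
ft_force: [-1.9, -0.2, -0.5]
opening: 0.392
```

```bash
python3 - <<'E'
from h import *
d,P=cloud('scene');panz(P)
cv2.imwrite('pics/scene7.png',cv2.resize(d['img'][120:250,330:450][:,:,::-1],None,fx=5,fy=5,interpolation=2))
delta([*bal(0,.095),.0872],YW)
E
```

```text
pan 0.15 662 0.0783
pan -0.15 514 0.0987
t 13.175 pos [0.5016 0.0701 0.1084] rpy [-3.1410e+00 -1.0000e-04  1.7058e+00] F [-1.74 -0.41 -1.02] op 34.69
d [0.0002 0.0007 0.0424] a [-0.0008 -0.0001 -0.0004]
```

View pics/scene7.png

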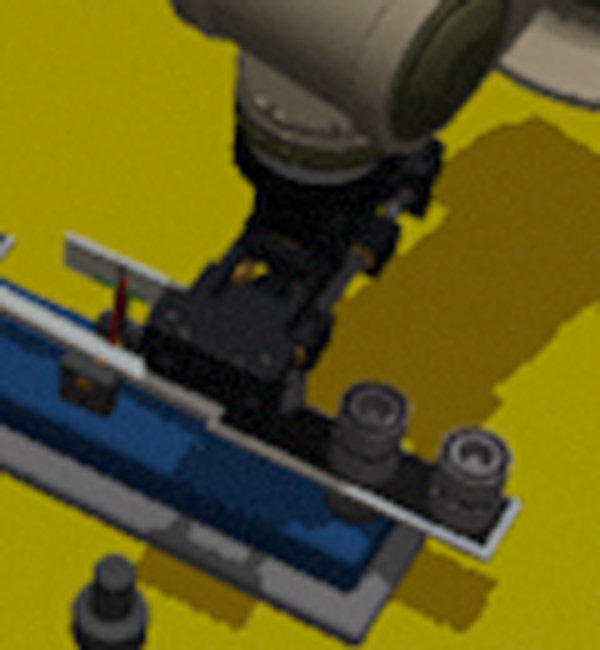

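Call:
{"op": "drive_tool", "data": {
  "deltas": [
    {"gripper": -0.5, "dx": 0, "dy": 0, "dz": 0.005, "ax": 0, "ay": 0, "az": 0},
    {"gripper": -0.5, "dx": 0, "dy": 0, "dz": 0.01, "ax": 0, "ay": 0, "az": 0},
    {"gripper": -0.5, "dx": 0, "dy": 0, "dz": 0.015, "ax": 0, "ay": 0, "az": 0},
    {"gripper": -0.5, "dx": 0, "dy": 0, "dz": 0.02, "ax": 0, "ay": 0, "az": 0},
    {"gripper": -0.5, "dx": 0, "dy": 0, "dz": 0.025, "ax": 0, "ay": 0, "az": 0},
    {"gripper": -0.5, "dx": 0, "dy": 0, "dz": 0.03, "ax": 0, "ay": 0, "az": 0},
    {"gripper": -0.5, "dx": 0, "dy": 0, "dz": 0.034, "ax": 0, "ay": 0, "az": 0}
  ]
}}

```text
time_s: 14.05
eef_pos: [0.5018, 0.0701, 0.0916]
ee_rot: [3.142, -0.0, 1.706]
ft_force: [-1.5, -0.1, 0.7]
opening: 0.389
```

Call:
{"op": "drive_tool", "data": {
  "deltas": [
    {"gripper": -0.5, "dx": 0, "dy": 0, "dz": 0.002, "ax": 0, "ay": 0, "az": 0},
    {"gripper": -0.5, "dx": 0, "dy": 0, "dz": 0.004, "ax": 0, "ay": 0, "az": 0},
    {"gripper": -0.5, "dx": 0, "dy": 0, "dz": 0.004, "ax": 0, "ay": 0, "az": 0}
  ]
}}

```text
time_s: 14.42
eef_pos: [0.5017, 0.0701, 0.0896]
ee_rot: [-3.141, -0.0, 1.706]
ft_force: [-1.8, -0.3, -1.6]
opening: 0.389
```

```bash
python3 - <<'E'
from h import *
F=[]
for i in range(4):
    d,P=cloud('scene');F.append(arm.get_state()['ft_force'])
print(np.mean(F,0));panz(P)
delta([*bal(0,.095),.0872],YW)
E
```

```text
[-1.23235591 -0.2903779  -0.48600586]
pan 0.15 611 0.0796
pan -0.15 516 0.0989
t 14.625 pos [0.5017 0.0701 0.0897] rpy [-3.1415 -0.      1.7057] F [-1.58 -0.34 -0.79] op 34.42
d [0.0002 0.0003 0.005 ] a [-0.0001 -0.     -0.0004]
```

Call:
{"op": "drive_tool", "data": {
  "deltas": [
    {"gripper": -0.5, "dx": 0, "dy": 0, "dz": 0.002, "ax": 0, "ay": 0, "az": 0},
    {"gripper": -0.5, "dx": 0, "dy": 0, "dz": 0.004, "ax": 0, "ay": 0, "az": 0},
    {"gripper": -0.5, "dx": 0, "dy": 0, "dz": 0.004, "ax": 0, "ay": 0, "az": 0}
  ]
}}

```text
time_s: 15.0
eef_pos: [0.5017, 0.0701, 0.0876]
ee_rot: [-3.141, -0.0, 1.706]
ft_force: [-0.9, 0.1, -1.7]
opening: 0.394
```

Call:
{"op": "drive_tool", "data": {
  "deltas": [
    {"gripper": -0.5, "dx": 0, "dy": 0, "dz": 0.001, "ax": 0, "ay": 0, "az": 0},
    {"gripper": -0.5, "dx": 0, "dy": 0, "dz": 0.002, "ax": 0, "ay": 0, "az": 0},
    {"gripper": -0.5, "dx": 0, "dy": 0, "dz": 0.002, "ax": 0, "ay": 0, "az": 0}
  ]
}}

```text
time_s: 15.38
eef_pos: [0.5018, 0.0701, 0.0869]
ee_rot: [3.141, 0.0, 1.706]
ft_force: [-2.4, -0.5, 2.0]
opening: 0.391
```

```bash
python3 - <<'E'
from h import *
F=[]
for i in range(4):
    d,P=cloud('scene');F.append(arm.get_state()['ft_force'])
print(np.mean(F,0));panz(P)
delta([*bal(0,.095),.0872],YW)
E
```

```text
[-2.1010883  -0.15741355  1.34472361]
pan 0.15 597 0.0794
pan -0.15 520 0.0994
t 15.575 pos [0.5018 0.0701 0.0868] rpy [3.1413e+00 1.0000e-04 1.7058e+00] F [-1.89  0.18  0.25] op 34.34
d [ 0.0003  0.0001 -0.0007] a [ 0.0003  0.0001 -0.0004]
```

Call:
{"op": "drive_tool", "data": {
  "deltas": [
    {"gripper": -0.5, "dx": 0, "dy": 0, "dz": 0.001, "ax": 0, "ay": 0, "az": 0},
    {"gripper": -0.5, "dx": 0, "dy": 0, "dz": 0.002, "ax": 0, "ay": 0, "az": 0},
    {"gripper": -0.5, "dx": 0, "dy": 0, "dz": 0.002, "ax": 0, "ay": 0, "az": 0}
  ]
}}

```text
time_s: 15.95
eef_pos: [0.5018, 0.0701, 0.0859]
ee_rot: [3.141, 0.0, 1.706]
ft_force: [-3.9, 0.2, 4.8]
opening: 0.389
```

```bash
python3 - <<'E'
from h import *
F=[]
for i in range(5):
    d,P=cloud('scene');F.append(arm.get_state()['ft_force'])
print(np.mean(F,0));panz(P)
delta([*bal(0,.095),.0872],YW)
cv2.imwrite('pics/scene8.png',cv2.resize(d['img'][120:250,330:450][:,:,::-1],None,fx=5,fy=5,interpolation=2))
E
```

```text
[-2.71607082 -0.76803105  5.35036641]
pan 0.15 599 0.0791
pan -0.15 519 0.0995
t 16.2 pos [0.5018 0.0701 0.0859] rpy [3.1414e+00 1.0000e-04 1.7058e+00] F [-3.   -0.39  4.87] op 34.81
d [ 0.0003  0.0001 -0.0027] a [ 0.0003  0.0001 -0.0004]
```

View pics/scene8.png

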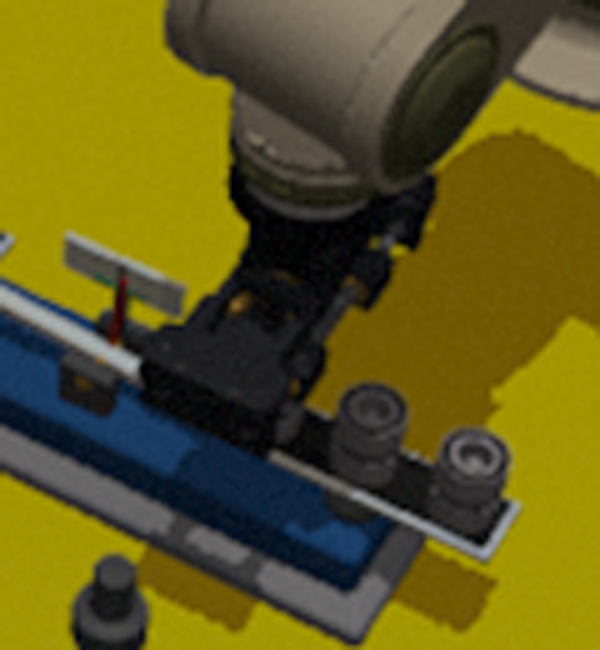

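Call:
{"op": "drive_tool", "data": {
  "deltas": [
    {"gripper": 0.0, "dx": 0, "dy": 0, "dz": 0, "ax": 0, "ay": 0, "az": 0},
    {"gripper": 0.4, "dx": 0, "dy": 0, "dz": 0, "ax": 0, "ay": 0, "az": 0},
    {"gripper": 0.4, "dx": 0, "dy": 0, "dz": 0, "ax": 0, "ay": 0, "az": 0},
    {"gripper": 0.4, "dx": 0, "dy": 0, "dz": -0.02, "ax": 0, "ay": 0, "az": 0},
    {"gripper": 0.4, "dx": 0, "dy": 0, "dz": -0.06, "ax": 0, "ay": 0, "az": 0},
    {"gripper": 0.4, "dx": 0, "dy": 0, "dz": -0.12, "ax": 0, "ay": 0, "az": 0},
    {"gripper": 0.4, "dx": 0, "dy": 0, "dz": -0.2, "ax": 0, "ay": 0, "az": 0},
    {"gripper": 0.4, "dx": 0, "dy": 0, "dz": -0.28, "ax": 0, "ay": 0, "az": 0},
    {"gripper": 0.4, "dx": 0, "dy": 0, "dz": -0.3, "ax": 0, "ay": 0, "az": 0},
    {"gripper": 0.4, "dx": 0.2, "dy": 0, "dz": -0.3, "ax": 0, "ay": 0, "az": 0},
    {"gripper": 0.4, "dx": 0.4, "dy": 0, "dz": -0.3, "ax": 0, "ay": 0, "az": 0},
    {"gripper": 0.4, "dx": 0.6, "dy": 0, "dz": -0.3, "ax": 0, "ay": 0, "az": 0},
    {"gripper": 0.4, "dx": 0.6, "dy": 0, "dz": -0.3, "ax": 0, "ay": 0, "az": 0},
    {"gripper": 0.4, "dx": 0.6, "dy": 0, "dz": -0.3, "ax": 0, "ay": 0, "az": 0},
    {"gripper": 0.4, "dx": 0.6, "dy": 0, "dz": -0.3, "ax": 0, "ay": 0, "az": 0},
    {"gripper": 0.4, "dx": 0.6, "dy": 0, "dz": -0.3, "ax": 0, "ay": 0, "az": 0},
    {"gripper": 0.4, "dx": 0.6, "dy": 0, "dz": -0.3, "ax": 0, "ay": 0, "az": 0}
  ]
}}

```text
time_s: 18.32
eef_pos: [0.4617, 0.3662, 0.2356]
ee_rot: [-3.141, 0.0, 1.704]
ft_force: [-0.2, -0.0, -0.3]
opening: 0.701
```

```bash
python3 - <<'E'
from h import *
print(arm.get_state()['eef_pos'],arm.get_state()['opening'])
for c in('scene','top'):
    d,P=cloud(c);panz(P)
    for y in(.205,.15,.095,-.205):
        g=bal(0,y)+([0,.002] if c=='scene' else [0,-.002])
        print(y,ringtop(P,g))
    x=d['img'][140:270,260:450] if c=='scene' else d['img'][190:280,215:415]
    cv2.imwrite(f'pics/{c}9.png',cv2.resize(x[:,:,::-1],None,fx=4,fy=4,interpolation=2))
E
```

```text
[0.46173854 0.36619443 0.23564456] 0.7011565062343985
pan 0.15 743 0.081
pan -0.15 515 0.0995
0.205 (array([0.48666185, 0.18077064, 0.11632769]), array([0.48752205, 0.18145154]), 108)
0.15 (array([0.49343522, 0.12661623, 0.11626262]), array([0.49390494, 0.12641829]), 101)
0.095 (array([0.50229885, 0.07141955, 0.11567678]), array([0.50172455, 0.0714216 ]), 95)
-0.205 (array([ 0.54287449, -0.22503703,  0.13974169]), array([ 0.54240931, -0.22513254]), 90)
pan 0.15 506 0.0778
pan -0.15 694 0.1015
0.205 (array([0.48691905, 0.17724784, 0.11907645]), array([0.48640608, 0.17718127]), 109)
0.15 (array([0.49510854, 0.12258721, 0.11912676]), array([0.49497831, 0.1227216 ]), 107)
0.095 (array([0.50338028, 0.06827305, 0.11835272]), array([0.50301158, 0.06844745]), 104)
-0.205 (array([ 0.54188339, -0.22852942,  0.14246529]), array([ 0.54140446, -0.22889839]), 111)
```

View pics/scene9.png

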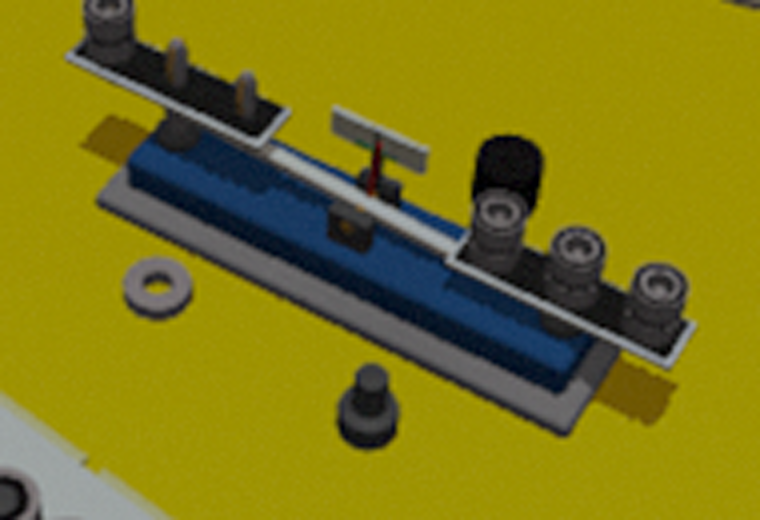

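View pics/top9.png

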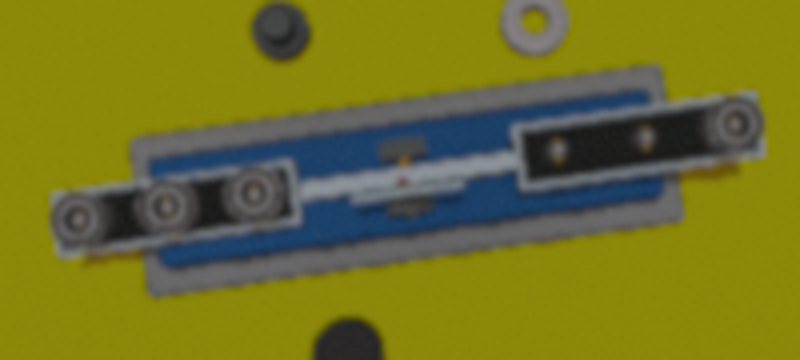

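The left pan went down on its stop. I moved the wrong one: a total of 510 g only balances as 255 g against 3 × 85 g. So the light cartridge on the right pan has to cross, and the heavy one (now identified) belongs back on right post 1. I'll put that right now.

```bash
python3 - <<'E'
from h import *
g=bal(-.0004,.095);print(g)
delta([*g,.15],YW); delta([*g,.0875],YW)
E
```

```text
[0.50148934 0.07017783]
t 18.425 pos [0.4618 0.3664 0.2359] rpy [3.1415 0.     1.7042] F [-0.06 -0.93  0.98] op 61.43
d [-5.977e-01 -1.000e-04  1.718e-01] a [ 0.0001  0.     -0.0024]
t 18.425 pos [0.4618 0.3664 0.2359] rpy [3.1415 0.     1.7042] F [-0.06 -0.93  0.98] op 61.43
d [-5.977e-01 -1.000e-04  2.968e-01] a [ 0.0001  0.     -0.0024]
```

Call:
{"op": "drive_tool", "data": {
  "deltas": [
    {"gripper": 0.3, "dx": -0.15, "dy": 0, "dz": 0, "ax": 0, "ay": 0, "az": 0},
    {"gripper": 0.3, "dx": -0.27, "dy": 0, "dz": 0, "ax": 0, "ay": 0, "az": 0},
    {"gripper": 0.3, "dx": -0.39, "dy": 0, "dz": 0, "ax": 0, "ay": 0, "az": -0.002},
    {"gripper": 0.3, "dx": -0.5, "dy": 0, "dz": 0, "ax": 0, "ay": 0, "az": -0.002},
    {"gripper": 0.3, "dx": -0.58, "dy": 0, "dz": 0.05, "ax": 0, "ay": 0, "az": -0.002},
    {"gripper": 0.3, "dx": -0.598, "dy": 0, "dz": 0.1, "ax": 0, "ay": 0, "az": -0.002},
    {"gripper": 0.2, "dx": -0.598, "dy": 0, "dz": 0.15, "ax": 0, "ay": 0, "az": -0.002},
    {"gripper": 0.1, "dx": -0.598, "dy": 0, "dz": 0.19, "ax": 0, "ay": 0, "az": -0.002},
    {"gripper": 0.05, "dx": -0.598, "dy": 0, "dz": 0.23, "ax": 0, "ay": 0, "az": -0.002},
    {"gripper": 0.0, "dx": -0.598, "dy": 0, "dz": 0.26, "ax": 0, "ay": 0, "az": -0.002},
    {"gripper": 0.0, "dx": -0.598, "dy": 0, "dz": 0.285, "ax": 0, "ay": 0, "az": -0.002},
    {"gripper": -0.1, "dx": -0.598, "dy": 0, "dz": 0.297, "ax": 0, "ay": 0, "az": -0.002},
    {"gripper": -0.15, "dx": -0.598, "dy": 0, "dz": 0.297, "ax": 0, "ay": 0, "az": -0.002},
    {"gripper": -0.15, "dx": -0.598, "dy": 0, "dz": 0.297, "ax": 0, "ay": 0, "az": -0.002}
  ]
}}

```text
time_s: 20.18
eef_pos: [0.5019, 0.0711, 0.0877]
ee_rot: [3.141, 0.0, 1.707]
ft_force: [0.0, 0.3, 0.5]
opening: 0.429
```

```bash
python3 - <<'E'
from h import *
g=bal(-.0004,.095)
delta([*g,.0875],YW)
d,P=cloud('scene');panz(P)
cv2.imwrite('pics/scene10.png',cv2.resize(d['img'][120:250,330:450][:,:,::-1],None,fx=5,fy=5,interpolation=2))
E
```

```text
t 20.175 pos [0.5019 0.0711 0.0877] rpy [3.1406e+00 2.0000e-04 1.7073e+00] F [0.03 0.27 0.54] op 37.79
d [-0.0016 -0.001   0.0004] a [0.0012 0.0002 0.0016]
pan 0.15 598 0.0792
pan -0.15 517 0.0995
```

View pics/scene10.png

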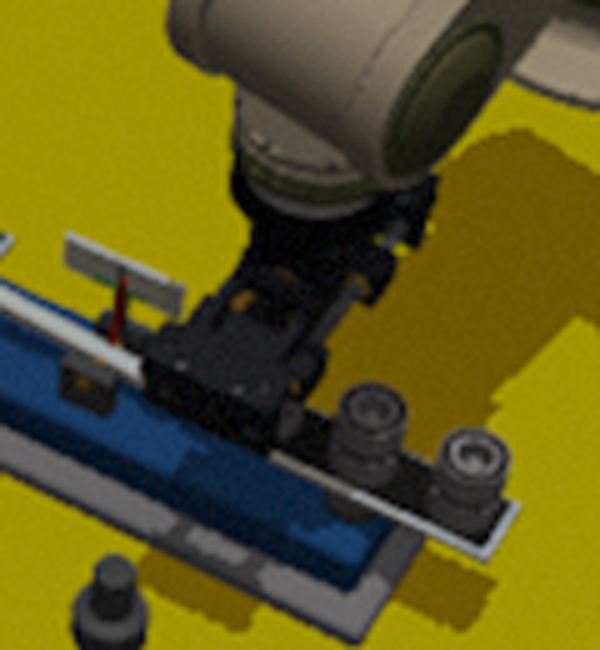

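Call:
{"op": "drive_tool", "data": {
  "deltas": [
    {"gripper": -0.15, "dx": -0.0015, "dy": -0.0005, "dz": 0, "ax": 0, "ay": 0, "az": 0},
    {"gripper": -0.18, "dx": -0.0015, "dy": -0.0005, "dz": 0, "ax": 0, "ay": 0, "az": 0},
    {"gripper": -0.22, "dx": -0.0015, "dy": -0.0005, "dz": 0, "ax": 0, "ay": 0, "az": 0},
    {"gripper": -0.4, "dx": -0.0015, "dy": -0.0005, "dz": 0, "ax": 0, "ay": 0, "az": 0},
    {"gripper": -0.5, "dx": -0.0015, "dy": -0.0005, "dz": 0, "ax": 0, "ay": 0, "az": 0},
    {"gripper": -0.5, "dx": -0.0015, "dy": -0.0005, "dz": 0, "ax": 0, "ay": 0, "az": 0}
  ]
}}

```text
time_s: 20.98
eef_pos: [0.5016, 0.0703, 0.0873]
ee_rot: [3.141, 0.0, 1.707]
ft_force: [-0.5, 0.3, 2.3]
opening: 0.392
```

Call:
{"op": "drive_tool", "data": {
  "deltas": [
    {"gripper": -0.5, "dx": 0, "dy": 0, "dz": -0.006, "ax": 0, "ay": 0, "az": 0},
    {"gripper": -0.5, "dx": 0, "dy": 0, "dz": -0.012, "ax": 0, "ay": 0, "az": 0},
    {"gripper": -0.5, "dx": 0, "dy": 0, "dz": -0.018, "ax": 0, "ay": 0, "az": 0},
    {"gripper": -0.5, "dx": 0, "dy": 0, "dz": -0.024, "ax": 0, "ay": 0, "az": 0},
    {"gripper": -0.5, "dx": 0, "dy": 0, "dz": -0.03, "ax": 0, "ay": 0, "az": 0},
    {"gripper": -0.5, "dx": 0, "dy": 0, "dz": -0.036, "ax": 0, "ay": 0, "az": 0},
    {"gripper": -0.5, "dx": 0, "dy": 0, "dz": -0.042, "ax": 0, "ay": 0, "az": 0},
    {"gripper": -0.5, "dx": 0, "dy": 0, "dz": -0.046, "ax": 0, "ay": 0, "az": 0},
    {"gripper": -0.5, "dx": 0, "dy": 0, "dz": -0.05, "ax": 0, "ay": 0, "az": 0},
    {"gripper": -0.5, "dx": 0, "dy": 0, "dz": -0.054, "ax": 0, "ay": 0, "az": 0},
    {"gripper": -0.5, "dx": 0, "dy": 0, "dz": -0.058, "ax": 0, "ay": 0, "az": 0},
    {"gripper": -0.5, "dx": 0, "dy": 0, "dz": -0.062, "ax": 0, "ay": 0, "az": 0}
  ]
}}

```text
time_s: 22.48
eef_pos: [0.5014, 0.0703, 0.1183]
ee_rot: [-3.141, -0.0, 1.707]
ft_force: [-1.5, -0.5, -4.8]
opening: 0.393
```

Call:
{"op": "drive_tool", "data": {
  "deltas": [
    {"gripper": -0.5, "dx": 0, "dy": 0, "dz": -0.005, "ax": 0, "ay": 0, "az": 0},
    {"gripper": -0.5, "dx": 0, "dy": 0, "dz": -0.01, "ax": 0, "ay": 0, "az": 0},
    {"gripper": -0.5, "dx": 0, "dy": 0, "dz": -0.016, "ax": 0, "ay": 0, "az": 0},
    {"gripper": -0.5, "dx": 0, "dy": 0, "dz": -0.022, "ax": 0, "ay": 0, "az": 0},
    {"gripper": -0.5, "dx": 0, "dy": 0, "dz": -0.028, "ax": 0, "ay": 0, "az": 0},
    {"gripper": -0.5, "dx": 0, "dy": 0, "dz": -0.034, "ax": 0, "ay": 0, "az": 0},
    {"gripper": -0.5, "dx": 0, "dy": 0, "dz": -0.04, "ax": 0, "ay": 0, "az": 0},
    {"gripper": -0.5, "dx": 0, "dy": 0, "dz": -0.046, "ax": 0, "ay": 0, "az": 0},
    {"gripper": -0.5, "dx": 0, "dy": 0, "dz": -0.054, "ax": 0, "ay": 0, "az": 0},
    {"gripper": -0.5, "dx": 0, "dy": 0, "dz": -0.066, "ax": 0, "ay": 0, "az": 0},
    {"gripper": -0.5, "dx": 0, "dy": 0, "dz": -0.085, "ax": 0, "ay": 0, "az": 0},
    {"gripper": -0.5, "dx": 0, "dy": 0, "dz": -0.102, "ax": 0, "ay": 0, "az": 0},
    {"gripper": -0.5, "dx": 0, "dy": 0, "dz": -0.102, "ax": 0, "ay": 0, "az": 0}
  ]
}}

```text
time_s: 24.1
eef_pos: [0.5018, 0.0703, 0.1701]
ee_rot: [3.14, 0.0, 1.707]
ft_force: [-0.8, -0.3, -2.3]
opening: 0.396
```

```bash
python3 - <<'E'
from h import *
d,P=cloud('scene');panz(P)
cv2.imwrite('pics/scene11.png',cv2.resize(d['img'][80:280,220:460][:,:,::-1],None,fx=3,fy=3,interpolation=2))
delta([*bal(0,-.095),.15],YW)
E
```

```text
pan 0.15 683 0.0841
pan -0.15 542 0.0924
t 24.15 pos [0.5015 0.0703 0.1695] rpy [3.1410e+00 1.0000e-04 1.7073e+00] F [ 0.41 -0.21 -1.91] op 34.96
d [-3.802e-01  1.000e-04  3.910e-02] a [0.0008 0.0002 0.0016]
```

View pics/scene11.png

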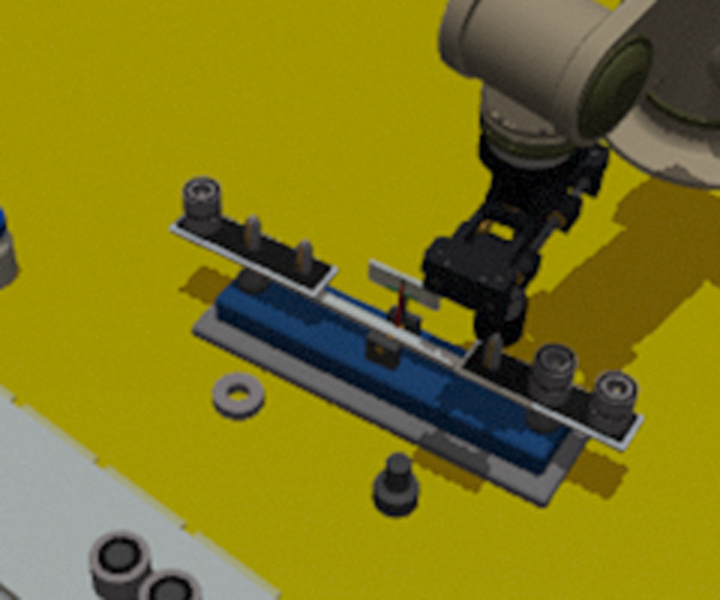

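Call:
{"op": "drive_tool", "data": {
  "deltas": [
    {"gripper": -0.5, "dx": -0.06, "dy": 0, "dz": 0, "ax": 0, "ay": 0, "az": 0},
    {"gripper": -0.5, "dx": -0.14, "dy": 0, "dz": 0, "ax": 0, "ay": 0, "az": 0},
    {"gripper": -0.5, "dx": -0.22, "dy": 0, "dz": 0, "ax": 0, "ay": 0, "az": 0},
    {"gripper": -0.5, "dx": -0.3, "dy": 0, "dz": 0, "ax": 0, "ay": 0, "az": 0},
    {"gripper": -0.5, "dx": -0.36, "dy": 0, "dz": 0, "ax": 0, "ay": 0, "az": 0.002},
    {"gripper": -0.5, "dx": -0.38, "dy": 0, "dz": 0, "ax": 0, "ay": 0, "az": 0.002},
    {"gripper": -0.5, "dx": -0.38, "dy": 0, "dz": 0.02, "ax": 0, "ay": 0, "az": 0.002},
    {"gripper": -0.5, "dx": -0.38, "dy": 0, "dz": 0.039, "ax": 0, "ay": 0, "az": 0.002},
    {"gripper": -0.5, "dx": -0.38, "dy": 0, "dz": 0.039, "ax": 0, "ay": 0, "az": 0.002},
    {"gripper": -0.5, "dx": -0.38, "dy": 0, "dz": 0.039, "ax": 0, "ay": 0, "az": 0.002}
  ]
}}

```text
time_s: 25.4
eef_pos: [0.5274, -0.1174, 0.1498]
ee_rot: [3.141, 0.0, 1.707]
ft_force: [-0.9, 0.1, -2.4]
opening: 0.393
```

```bash
cat > al.py <<'E'
from h import *
import sys
def align(y0,zc,zp):
    A=[];B=[]
    for k in range(2):
        d,P=cloud('scene')
        c,s=np.cos(BYAW),np.sin(BYAW);dx=P[...,0]-BX;dy=P[...,1]-BY
        X=c*dx+s*dy;Y=-s*dx+c*dy;Z=P[...,2]
        m=(abs(X)<.015)&(abs(Y-y0)<.025)&(Z>zc[0])&(Z<zc[1]); A.append(np.c_[X[m],Y[m]])
        m=(abs(X)<.015)&(abs(Y-y0)<.02)&(Z>zp[0])&(Z<zp[1]); B.append(np.c_[X[m],Y[m]])
    for Q,r in((A,.0175),(B,.0073)):
        Q=np.vstack(Q)
        f=lambda p:(np.hypot(Q[:,0]-p[0],Q[:,1]-p[1])-r)
        print(len(Q),least_squares(f,[0,y0-.003],loss='soft_l1',f_scale=.001).x, least_squares(lambda p:f([0,p[0]]),[y0-.003],loss='soft_l1',f_scale=.001).x)
    return d
E
python3 - <<'E'
from al import *
d=align(-.095,(.142,.176),(.1,.118))
delta([.5272,-.1182,.15],YW)
cv2.imwrite('pics/scene12.png',cv2.resize(d['img'][80:280,220:460][:,:,::-1],None,fx=3,fy=3,interpolation=2))
E
```

```text
128 [-0.00027952 -0.0935149 ] [-0.0935989]
59 [-0.00072627 -0.0936606 ] [-0.09358797]
t 25.5 pos [ 0.5275 -0.1177  0.15  ] rpy [3.1411e+00 3.0000e-04 1.7062e+00] F [ 0.54 -0.52 -1.73] op 34.6
d [-0.001  -0.0007  0.0001] a [0.0007 0.0004 0.0001]
```

View pics/scene12.png

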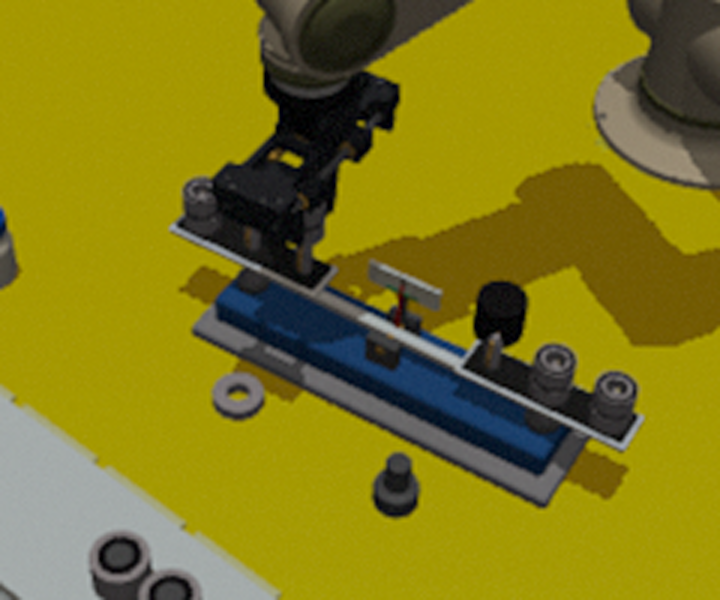

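Call:
{"op": "drive_tool", "data": {
  "deltas": [
    {"gripper": -0.5, "dx": 0, "dy": -0.0005, "dz": 0.01, "ax": 0, "ay": 0, "az": 0},
    {"gripper": -0.5, "dx": 0, "dy": -0.0005, "dz": 0.02, "ax": 0, "ay": 0, "az": 0},
    {"gripper": -0.5, "dx": 0, "dy": -0.0005, "dz": 0.026, "ax": 0, "ay": 0, "az": 0},
    {"gripper": -0.5, "dx": 0, "dy": -0.0005, "dz": 0.031, "ax": 0, "ay": 0, "az": 0},
    {"gripper": -0.5, "dx": 0, "dy": -0.0005, "dz": 0.036, "ax": 0, "ay": 0, "az": 0},
    {"gripper": -0.5, "dx": 0, "dy": -0.0005, "dz": 0.041, "ax": 0, "ay": 0, "az": 0},
    {"gripper": -0.5, "dx": 0, "dy": -0.0005, "dz": 0.046, "ax": 0, "ay": 0, "az": 0},
    {"gripper": -0.5, "dx": 0, "dy": -0.0005, "dz": 0.051, "ax": 0, "ay": 0, "az": 0},
    {"gripper": -0.5, "dx": 0, "dy": -0.0005, "dz": 0.056, "ax": 0, "ay": 0, "az": 0},
    {"gripper": -0.5, "dx": 0, "dy": -0.0005, "dz": 0.061, "ax": 0, "ay": 0, "az": 0},
    {"gripper": -0.5, "dx": 0, "dy": -0.0005, "dz": 0.066, "ax": 0, "ay": 0, "az": 0}
  ]
}}

```text
time_s: 26.88
eef_pos: [0.527, -0.1179, 0.1166]
ee_rot: [-3.141, -0.0, 1.706]
ft_force: [-1.8, -0.2, -1.5]
opening: 0.388
```

Call:
{"op": "drive_tool", "data": {
  "deltas": [
    {"gripper": -0.5, "dx": 0, "dy": 0, "dz": 0.005, "ax": 0, "ay": 0, "az": 0},
    {"gripper": -0.5, "dx": 0, "dy": 0, "dz": 0.01, "ax": 0, "ay": 0, "az": 0},
    {"gripper": -0.5, "dx": 0, "dy": 0, "dz": 0.015, "ax": 0, "ay": 0, "az": 0},
    {"gripper": -0.5, "dx": 0, "dy": 0, "dz": 0.02, "ax": 0, "ay": 0, "az": 0},
    {"gripper": -0.5, "dx": 0, "dy": 0, "dz": 0.025, "ax": 0, "ay": 0, "az": 0},
    {"gripper": -0.5, "dx": 0, "dy": 0, "dz": 0.03, "ax": 0, "ay": 0, "az": 0}
  ]
}}

```text
time_s: 27.62
eef_pos: [0.5272, -0.118, 0.1016]
ee_rot: [3.141, 0.0, 1.706]
ft_force: [-1.1, -0.1, 0.2]
opening: 0.394
```

Call:
{"op": "drive_tool", "data": {
  "deltas": [
    {"gripper": -0.5, "dx": 0, "dy": 0, "dz": 0.005, "ax": 0, "ay": 0, "az": 0},
    {"gripper": -0.5, "dx": 0, "dy": 0, "dz": 0.01, "ax": 0, "ay": 0, "az": 0},
    {"gripper": -0.5, "dx": 0, "dy": 0, "dz": 0.015, "ax": 0, "ay": 0, "az": 0},
    {"gripper": -0.5, "dx": 0, "dy": 0, "dz": 0.02, "ax": 0, "ay": 0, "az": 0},
    {"gripper": -0.5, "dx": 0, "dy": 0, "dz": 0.023, "ax": 0, "ay": 0, "az": 0}
  ]
}}

```text
time_s: 28.25
eef_pos: [0.5271, -0.1179, 0.0901]
ee_rot: [-3.141, -0.0, 1.706]
ft_force: [-0.5, 0.0, 0.6]
opening: 0.392
```

Call:
{"op": "drive_tool", "data": {
  "deltas": [
    {"gripper": -0.5, "dx": 0, "dy": 0, "dz": 0.002, "ax": 0, "ay": 0, "az": 0},
    {"gripper": -0.5, "dx": 0, "dy": 0, "dz": 0.003, "ax": 0, "ay": 0, "az": 0}
  ]
}}

```text
time_s: 28.5
eef_pos: [0.5271, -0.1179, 0.0887]
ee_rot: [-3.142, -0.0, 1.706]
ft_force: [-1.5, 0.6, 1.3]
opening: 0.395
```

```bash
python3 - <<'E'
from h import *
F=[]
for i in range(4):
    d,P=cloud('scene');F.append(arm.get_state()['ft_force'])
print(np.mean(F,0));panz(P)
delta([.5272,-.1182,.0865],YW)
E
```

```text
[-1.10488096  0.46870782  0.85023751]
pan 0.15 576 0.0986
pan -0.15 237 0.0879
t 28.7 pos [ 0.5271 -0.1179  0.0888] rpy [ 3.1416 -0.      1.7058] F [-1.72  0.59  0.97] op 34.69
d [-0.0006  0.0001  0.0046] a [ 0.     -0.     -0.0003]
```

Call:
{"op": "drive_tool", "data": {
  "deltas": [
    {"gripper": -0.5, "dx": 0, "dy": 0, "dz": 0.001, "ax": 0, "ay": 0, "az": 0},
    {"gripper": -0.5, "dx": 0, "dy": 0, "dz": 0.002, "ax": 0, "ay": 0, "az": 0},
    {"gripper": -0.5, "dx": 0, "dy": 0, "dz": 0.002, "ax": 0, "ay": 0, "az": 0}
  ]
}}

```text
time_s: 29.08
eef_pos: [0.5271, -0.1179, 0.0878]
ee_rot: [3.142, -0.0, 1.706]
ft_force: [-1.4, 0.6, 1.7]
opening: 0.391
```

Call:
{"op": "drive_tool", "data": {
  "deltas": [
    {"gripper": -0.5, "dx": 0, "dy": 0, "dz": 0.001, "ax": 0, "ay": 0, "az": 0},
    {"gripper": -0.5, "dx": 0, "dy": 0, "dz": 0.002, "ax": 0, "ay": 0, "az": 0},
    {"gripper": -0.5, "dx": 0, "dy": 0, "dz": 0.002, "ax": 0, "ay": 0, "az": 0}
  ]
}}

```text
time_s: 29.45
eef_pos: [0.5271, -0.1179, 0.0869]
ee_rot: [3.141, 0.0, 1.706]
ft_force: [-2.2, 1.0, 4.7]
opening: 0.394
```

```bash
python3 - <<'E'
from h import *
F=[]
for i in range(4):
    d,P=cloud('scene');F.append(arm.get_state()['ft_force'])
print(np.mean(F,0));panz(P)
delta([.5272,-.1182,.0865],YW)
cv2.imwrite('pics/scene13.png',cv2.resize(d['img'][80:280,220:460][:,:,::-1],None,fx=3,fy=3,interpolation=2))
E
```

```text
[-2.48139556  1.8509518   4.75705435]
pan 0.15 562 0.0995
pan -0.15 233 0.0899
t 29.65 pos [ 0.5271 -0.1179  0.0868] rpy [ 3.1415 -0.      1.7058] F [-2.15  1.73  4.4 ] op 34.66
d [-0.0006  0.0001  0.0007] a [ 0.0001 -0.     -0.0004]
```

View pics/scene13.png

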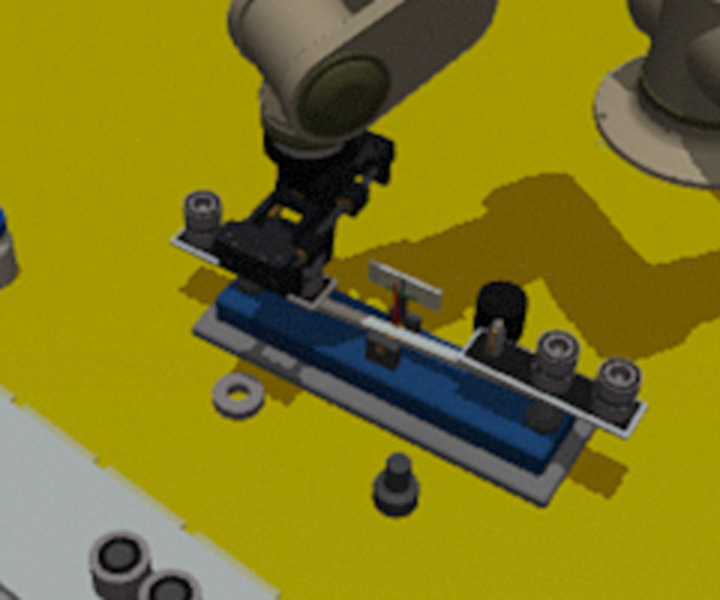

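Call:
{"op": "drive_tool", "data": {
  "deltas": [
    {"gripper": 0.0, "dx": 0, "dy": 0, "dz": 0, "ax": 0, "ay": 0, "az": 0},
    {"gripper": 0.3, "dx": 0, "dy": 0, "dz": 0, "ax": 0, "ay": 0, "az": 0},
    {"gripper": 0.3, "dx": 0, "dy": 0, "dz": 0, "ax": 0, "ay": 0, "az": 0},
    {"gripper": 0.3, "dx": 0, "dy": 0, "dz": -0.02, "ax": 0, "ay": 0, "az": 0},
    {"gripper": 0.3, "dx": 0, "dy": 0, "dz": -0.06, "ax": 0, "ay": 0, "az": 0},
    {"gripper": 0.3, "dx": 0, "dy": 0, "dz": -0.12, "ax": 0, "ay": 0, "az": 0},
    {"gripper": 0.3, "dx": 0, "dy": 0, "dz": -0.166, "ax": 0, "ay": 0, "az": 0},
    {"gripper": 0.3, "dx": -0.05, "dy": 0, "dz": -0.166, "ax": 0, "ay": 0, "az": 0},
    {"gripper": 0.3, "dx": -0.13, "dy": 0, "dz": -0.166, "ax": 0, "ay": 0, "az": 0},
    {"gripper": 0.3, "dx": -0.2, "dy": 0, "dz": -0.166, "ax": 0, "ay": 0, "az": 0},
    {"gripper": 0.3, "dx": -0.22, "dy": 0, "dz": -0.166, "ax": 0, "ay": 0, "az": 0},
    {"gripper": 0.3, "dx": -0.22, "dy": 0, "dz": -0.166, "ax": 0, "ay": 0, "az": 0},
    {"gripper": 0.3, "dx": -0.22, "dy": 0, "dz": -0.166, "ax": 0, "ay": 0, "az": 0}
  ]
}}

```text
time_s: 31.28
eef_pos: [0.5418, -0.2258, 0.17]
ee_rot: [-3.142, -0.0, 1.707]
ft_force: [0.1, -0.2, -0.2]
opening: 0.652
```

```bash
python3 - <<'E'
from h import *
print(bal(0,-.205)); delta([*bal(0,-.205),.0902],YW)
d,P=cloud('scene');panz(P)
g=bal(0,-.095)+[0,.002]; m=(np.hypot(P[...,0]-g[0],P[...,1]-g[1])<.024)&(P[...,2]>.1)&(P[...,2]<.14)
q=P[m]; print(np.percentile(q[:,2],[50,85,95]))
print([ringtop(P,bal(0,y)+[0,.002])[0] for y in(.205,.15)])
cv2.imwrite('pics/scene14.png',cv2.resize(d['img'][80:280,220:460][:,:,::-1],None,fx=3,fy=3,interpolation=2))
E
```

```text
[ 0.54235195 -0.22702649]
t 31.275 pos [ 0.5418 -0.2258  0.17  ] rpy [-3.1416e+00 -3.0000e-04  1.7068e+00] F [ 0.08 -0.18 -0.16] op 57.4
d [-0.0026  0.0007  0.1596] a [-0.     -0.0003  0.0009]
pan 0.15 579 0.0967
pan -0.15 592 0.0801
[0.11554424 0.11869139 0.12006627]
[array([0.48678494, 0.18072699, 0.13671161]), array([0.4945077 , 0.12623936, 0.13690845])]
```

View pics/scene14.png

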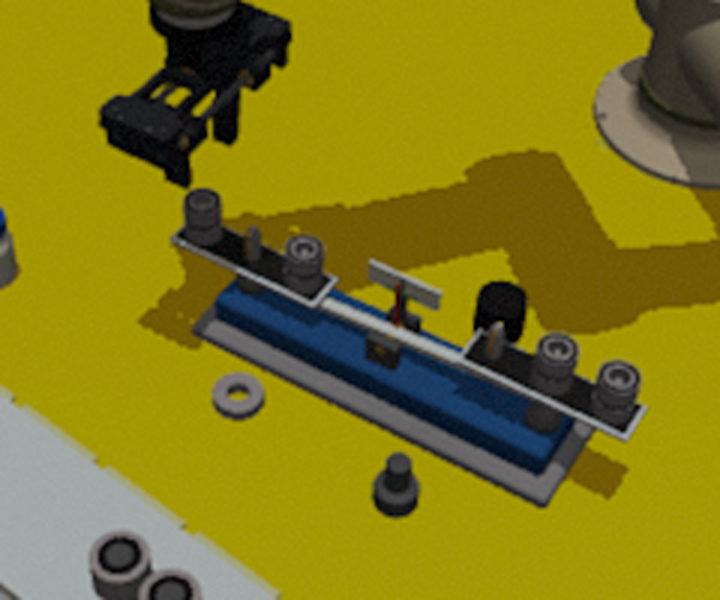

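Back to the starting state. Now I'll grasp the light cartridge at right post 3.

Call:
{"op": "drive_tool", "data": {
  "deltas": [
    {"gripper": 0.3, "dx": -0.002, "dy": 0.0005, "dz": 0.03, "ax": 0, "ay": 0, "az": 0},
    {"gripper": 0.2, "dx": -0.002, "dy": 0.0005, "dz": 0.07, "ax": 0, "ay": 0, "az": 0},
    {"gripper": 0.1, "dx": -0.002, "dy": 0.0005, "dz": 0.1, "ax": 0, "ay": 0, "az": 0},
    {"gripper": 0.05, "dx": -0.002, "dy": 0.0005, "dz": 0.13, "ax": 0, "ay": 0, "az": 0},
    {"gripper": 0.0, "dx": -0.002, "dy": 0.0005, "dz": 0.15, "ax": 0, "ay": 0, "az": 0},
    {"gripper": -0.1, "dx": -0.002, "dy": 0.0005, "dz": 0.16, "ax": 0, "ay": 0, "az": 0},
    {"gripper": -0.16, "dx": -0.002, "dy": 0.0005, "dz": 0.16, "ax": 0, "ay": 0, "az": 0},
    {"gripper": -0.17, "dx": -0.002, "dy": 0.0005, "dz": 0.16, "ax": 0, "ay": 0, "az": 0},
    {"gripper": -0.17, "dx": -0.002, "dy": 0.0005, "dz": 0.16, "ax": 0, "ay": 0, "az": 0}
  ]
}}

```text
time_s: 32.45
eef_pos: [0.5423, -0.228, 0.0901]
ee_rot: [3.141, 0.0, 1.706]
ft_force: [-1.2, 0.3, -0.3]
opening: 0.418
```

```bash
python3 - <<'E'
from h import *
for i in range(3): d=arm.get_image('scene');delta([*bal(0,-.205),.0902],YW)
cv2.imwrite('pics/scene15.png',cv2.resize(d['img'][80:280,220:460][:,:,::-1],None,fx=3,fy=3,interpolation=2))
E
```

```text
t 32.5 pos [ 0.5423 -0.228   0.0901] rpy [3.1413e+00 4.0000e-04 1.7057e+00] F [-1.43  0.64  0.64] op 36.57
d [ 0.0019  0.0003 -0.0003] a [ 0.0004  0.0005 -0.0005]
t 32.55 pos [ 0.5423 -0.2279  0.09  ] rpy [3.1413e+00 3.0000e-04 1.7058e+00] F [-1.15 -0.25  0.18] op 36.27
d [ 0.0018  0.0003 -0.0004] a [ 0.0003  0.0004 -0.0004]
t 32.6 pos [ 0.5423 -0.228   0.0899] rpy [3.1414e+00 2.0000e-04 1.7058e+00] F [0.35 0.51 0.71] op 36.66
d [ 0.0018  0.0004 -0.0005] a [ 0.0002  0.0003 -0.0004]
```

View pics/scene15.png

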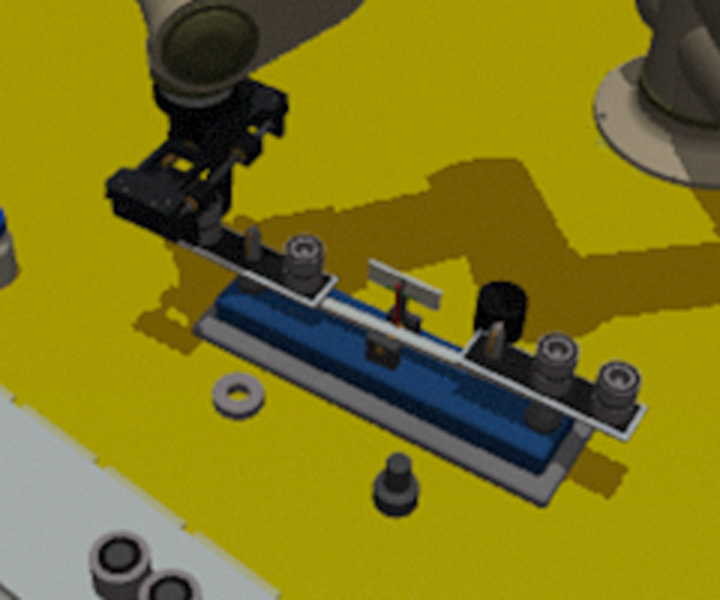

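Call:
{"op": "drive_tool", "data": {
  "deltas": [
    {"gripper": -0.16, "dx": 0.0018, "dy": -0.0005, "dz": 0, "ax": 0, "ay": 0, "az": 0},
    {"gripper": -0.16, "dx": 0.0018, "dy": -0.0005, "dz": 0, "ax": 0, "ay": 0, "az": 0},
    {"gripper": -0.2, "dx": 0.0018, "dy": -0.0005, "dz": 0, "ax": 0, "ay": 0, "az": 0},
    {"gripper": -0.3, "dx": 0.0018, "dy": -0.0005, "dz": 0, "ax": 0, "ay": 0, "az": 0},
    {"gripper": -0.5, "dx": 0.0018, "dy": -0.0005, "dz": 0, "ax": 0, "ay": 0, "az": 0},
    {"gripper": -0.5, "dx": 0.0018, "dy": -0.0005, "dz": 0, "ax": 0, "ay": 0, "az": 0}
  ]
}}

```text
time_s: 33.35
eef_pos: [0.5419, -0.227, 0.0897]
ee_rot: [-3.141, -0.0, 1.706]
ft_force: [0.1, 0.6, -0.7]
opening: 0.393
```

Call:
{"op": "drive_tool", "data": {
  "deltas": [
    {"gripper": -0.5, "dx": 0, "dy": 0, "dz": -0.006, "ax": 0, "ay": 0, "az": 0},
    {"gripper": -0.5, "dx": 0, "dy": 0, "dz": -0.012, "ax": 0, "ay": 0, "az": 0},
    {"gripper": -0.5, "dx": 0, "dy": 0, "dz": -0.018, "ax": 0, "ay": 0, "az": 0},
    {"gripper": -0.5, "dx": 0, "dy": 0, "dz": -0.024, "ax": 0, "ay": 0, "az": 0},
    {"gripper": -0.5, "dx": 0, "dy": 0, "dz": -0.03, "ax": 0, "ay": 0, "az": 0},
    {"gripper": -0.5, "dx": 0, "dy": 0, "dz": -0.036, "ax": 0, "ay": 0, "az": 0},
    {"gripper": -0.5, "dx": 0, "dy": 0, "dz": -0.04, "ax": 0, "ay": 0, "az": 0},
    {"gripper": -0.5, "dx": 0, "dy": 0, "dz": -0.044, "ax": 0, "ay": 0, "az": 0},
    {"gripper": -0.5, "dx": 0, "dy": 0, "dz": -0.048, "ax": 0, "ay": 0, "az": 0},
    {"gripper": -0.5, "dx": 0, "dy": 0, "dz": -0.052, "ax": 0, "ay": 0, "az": 0},
    {"gripper": -0.5, "dx": 0, "dy": 0, "dz": -0.056, "ax": 0, "ay": 0, "az": 0}
  ]
}}

```text
time_s: 34.72
eef_pos: [0.5419, -0.227, 0.1179]
ee_rot: [-3.142, -0.0, 1.706]
ft_force: [-0.3, -0.6, -2.6]
opening: 0.392
```

Call:
{"op": "drive_tool", "data": {
  "deltas": [
    {"gripper": -0.5, "dx": 0, "dy": 0, "dz": -0.005, "ax": 0, "ay": 0, "az": 0},
    {"gripper": -0.5, "dx": 0, "dy": 0, "dz": -0.01, "ax": 0, "ay": 0, "az": 0},
    {"gripper": -0.5, "dx": 0, "dy": 0, "dz": -0.016, "ax": 0, "ay": 0, "az": 0},
    {"gripper": -0.5, "dx": 0, "dy": 0, "dz": -0.022, "ax": 0, "ay": 0, "az": 0},
    {"gripper": -0.5, "dx": 0, "dy": 0, "dz": -0.028, "ax": 0, "ay": 0, "az": 0},
    {"gripper": -0.5, "dx": 0, "dy": 0, "dz": -0.034, "ax": 0, "ay": 0, "az": 0},
    {"gripper": -0.5, "dx": 0, "dy": 0, "dz": -0.04, "ax": 0, "ay": 0, "az": 0},
    {"gripper": -0.5, "dx": 0, "dy": 0, "dz": -0.046, "ax": 0, "ay": 0, "az": 0},
    {"gripper": -0.5, "dx": 0, "dy": 0, "dz": -0.054, "ax": 0, "ay": 0, "az": 0},
    {"gripper": -0.5, "dx": 0, "dy": 0, "dz": -0.07, "ax": 0, "ay": 0, "az": 0},
    {"gripper": -0.5, "dx": 0, "dy": 0, "dz": -0.09, "ax": 0, "ay": 0, "az": 0},
    {"gripper": -0.5, "dx": 0, "dy": 0, "dz": -0.12, "ax": 0, "ay": 0, "az": 0},
    {"gripper": -0.5, "dx": 0, "dy": 0, "dz": -0.12, "ax": 0, "ay": 0, "az": 0}
  ]
}}

```text
time_s: 36.35
eef_pos: [0.5424, -0.2274, 0.1794]
ee_rot: [3.139, 0.002, 1.706]
ft_force: [-0.4, -0.3, -0.9]
opening: 0.396
```

```bash
python3 - <<'E'
from h import *
d,P=cloud('scene');panz(P)
cv2.imwrite('pics/scene16.png',cv2.resize(d['img'][80:280,220:460][:,:,::-1],None,fx=3,fy=3,interpolation=2))
delta([*bal(-.0004,.095),.18],YW)
E
```

```text
pan 0.15 597 0.0921
pan -0.15 556 0.0832
t 36.4 pos [ 0.5421 -0.2271  0.1784] rpy [3.1406e+00 9.0000e-04 1.7058e+00] F [ 0.15  0.29 -0.82] op 34.63
d [ 6.001e-01 -4.000e-04 -3.700e-03] a [ 0.0013  0.0012 -0.0003]
```

View pics/scene16.png

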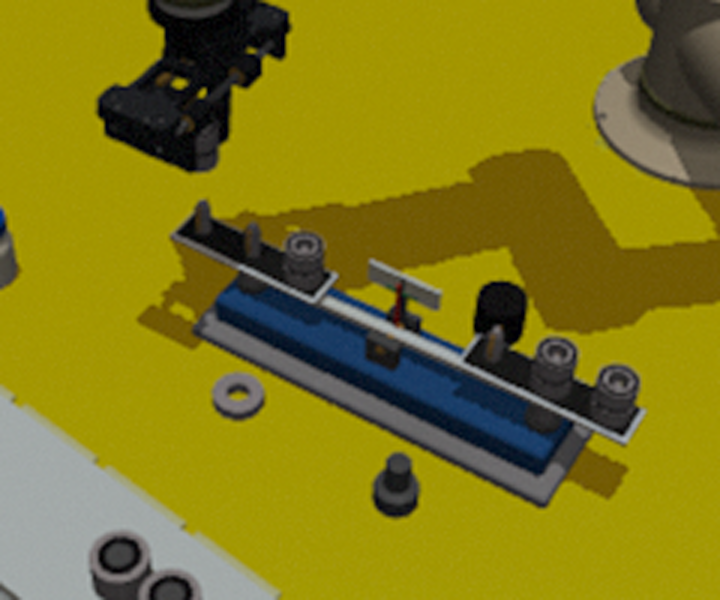

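Call:
{"op": "drive_tool", "data": {
  "deltas": [
    {"gripper": -0.5, "dx": 0.07, "dy": 0, "dz": 0, "ax": 0, "ay": 0, "az": 0},
    {"gripper": -0.5, "dx": 0.17, "dy": 0, "dz": 0, "ax": 0, "ay": 0, "az": 0},
    {"gripper": -0.5, "dx": 0.28, "dy": 0, "dz": 0, "ax": 0, "ay": 0, "az": 0},
    {"gripper": -0.5, "dx": 0.39, "dy": 0, "dz": 0, "ax": 0, "ay": 0, "az": 0},
    {"gripper": -0.5, "dx": 0.49, "dy": 0, "dz": 0, "ax": 0, "ay": 0, "az": 0},
    {"gripper": -0.5, "dx": 0.57, "dy": 0, "dz": 0, "ax": 0, "ay": 0, "az": 0},
    {"gripper": -0.5, "dx": 0.6, "dy": 0, "dz": 0, "ax": 0, "ay": 0, "az": 0},
    {"gripper": -0.5, "dx": 0.6, "dy": 0, "dz": 0.02, "ax": 0, "ay": 0, "az": 0},
    {"gripper": -0.5, "dx": 0.6, "dy": 0, "dz": 0.045, "ax": 0, "ay": 0, "az": 0},
    {"gripper": -0.5, "dx": 0.6, "dy": 0, "dz": 0.058, "ax": 0, "ay": 0, "az": 0},
    {"gripper": -0.5, "dx": 0.6, "dy": 0, "dz": 0.058, "ax": 0, "ay": 0, "az": 0},
    {"gripper": -0.5, "dx": 0.6, "dy": 0, "dz": 0.058, "ax": 0, "ay": 0, "az": 0}
  ]
}}

```text
time_s: 37.9
eef_pos: [0.5018, 0.0699, 0.1489]
ee_rot: [3.141, 0.0, 1.705]
ft_force: [0.4, 0.1, -0.3]
opening: 0.393
```

```bash
python3 - <<'E'
from al import *
d=align(.095,(.142,.176),(.1,.118))
delta([*bal(-.0004,.095),.15],YW)
cv2.imwrite('pics/scene17.png',cv2.resize(d['img'][120:250,330:450][:,:,::-1],None,fx=5,fy=5,interpolation=2))
E
```

```text
66 [0.00075288 0.09577956] [0.12693843]
59 [-7.28686065e-05  9.59772508e-02] [0.09596146]
t 38.0 pos [0.5017 0.0701 0.149 ] rpy [3.1410e+00 1.0000e-04 1.7056e+00] F [ 0.5  -0.85 -1.55] op 34.92
d [ 0.0003 -0.0004 -0.0019] a [ 0.0007  0.0002 -0.0006]
```

View pics/scene17.png

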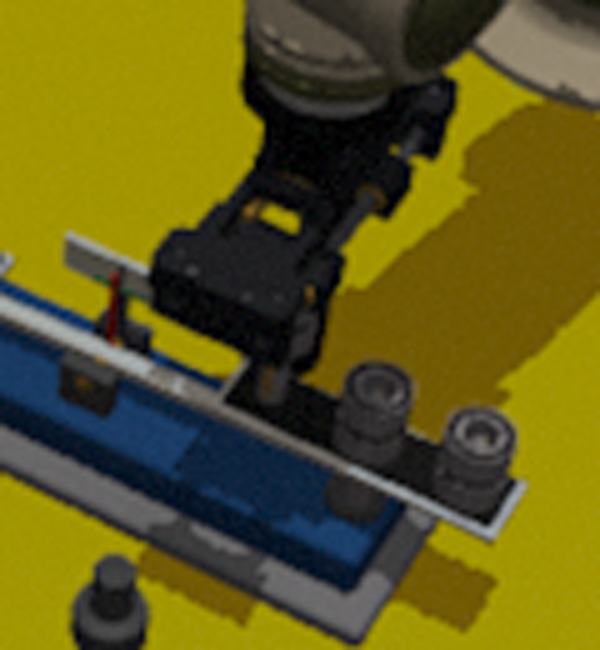

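Call:
{"op": "drive_tool", "data": {
  "deltas": [
    {"gripper": -0.5, "dx": 0, "dy": -0.0005, "dz": 0.01, "ax": 0, "ay": 0, "az": 0},
    {"gripper": -0.5, "dx": 0, "dy": -0.0005, "dz": 0.02, "ax": 0, "ay": 0, "az": 0},
    {"gripper": -0.5, "dx": 0, "dy": -0.0005, "dz": 0.026, "ax": 0, "ay": 0, "az": 0},
    {"gripper": -0.5, "dx": 0, "dy": -0.0005, "dz": 0.031, "ax": 0, "ay": 0, "az": 0},
    {"gripper": -0.5, "dx": 0, "dy": -0.0005, "dz": 0.036, "ax": 0, "ay": 0, "az": 0},
    {"gripper": -0.5, "dx": 0, "dy": -0.0005, "dz": 0.041, "ax": 0, "ay": 0, "az": 0},
    {"gripper": -0.5, "dx": 0, "dy": -0.0005, "dz": 0.046, "ax": 0, "ay": 0, "az": 0},
    {"gripper": -0.5, "dx": 0, "dy": -0.0005, "dz": 0.051, "ax": 0, "ay": 0, "az": 0},
    {"gripper": -0.5, "dx": 0, "dy": -0.0005, "dz": 0.056, "ax": 0, "ay": 0, "az": 0},
    {"gripper": -0.5, "dx": 0, "dy": -0.0005, "dz": 0.061, "ax": 0, "ay": 0, "az": 0},
    {"gripper": -0.5, "dx": 0, "dy": -0.0005, "dz": 0.066, "ax": 0, "ay": 0, "az": 0}
  ]
}}

```text
time_s: 39.38
eef_pos: [0.5012, 0.0702, 0.1156]
ee_rot: [-3.141, 0.0, 1.706]
ft_force: [-1.0, 0.3, -0.6]
opening: 0.4
```

Call:
{"op": "drive_tool", "data": {
  "deltas": [
    {"gripper": -0.5, "dx": 0, "dy": 0, "dz": 0.005, "ax": 0, "ay": 0, "az": 0},
    {"gripper": -0.5, "dx": 0, "dy": 0, "dz": 0.01, "ax": 0, "ay": 0, "az": 0},
    {"gripper": -0.5, "dx": 0, "dy": 0, "dz": 0.015, "ax": 0, "ay": 0, "az": 0},
    {"gripper": -0.5, "dx": 0, "dy": 0, "dz": 0.02, "ax": 0, "ay": 0, "az": 0},
    {"gripper": -0.5, "dx": 0, "dy": 0, "dz": 0.025, "ax": 0, "ay": 0, "az": 0},
    {"gripper": -0.5, "dx": 0, "dy": 0, "dz": 0.03, "ax": 0, "ay": 0, "az": 0}
  ]
}}

```text
time_s: 40.12
eef_pos: [0.5014, 0.0702, 0.1006]
ee_rot: [3.141, 0.0, 1.706]
ft_force: [-1.2, -0.4, 1.8]
opening: 0.395
```

Call:
{"op": "drive_tool", "data": {
  "deltas": [
    {"gripper": -0.5, "dx": 0, "dy": 0, "dz": 0.005, "ax": 0, "ay": 0, "az": 0},
    {"gripper": -0.5, "dx": 0, "dy": 0, "dz": 0.01, "ax": 0, "ay": 0, "az": 0},
    {"gripper": -0.5, "dx": 0, "dy": 0, "dz": 0.015, "ax": 0, "ay": 0, "az": 0},
    {"gripper": -0.5, "dx": 0, "dy": 0, "dz": 0.02, "ax": 0, "ay": 0, "az": 0},
    {"gripper": -0.5, "dx": 0, "dy": 0, "dz": 0.022, "ax": 0, "ay": 0, "az": 0}
  ]
}}

```text
time_s: 40.75
eef_pos: [0.5013, 0.0702, 0.0896]
ee_rot: [-3.141, -0.0, 1.706]
ft_force: [-1.8, 0.4, 1.3]
opening: 0.392
```

Call:
{"op": "drive_tool", "data": {
  "deltas": [
    {"gripper": -0.5, "dx": 0, "dy": 0, "dz": 0.001, "ax": 0, "ay": 0, "az": 0},
    {"gripper": -0.5, "dx": 0, "dy": 0, "dz": 0.002, "ax": 0, "ay": 0, "az": 0}
  ]
}}

```text
time_s: 41.0
eef_pos: [0.5013, 0.0702, 0.0888]
ee_rot: [3.141, 0.0, 1.706]
ft_force: [-0.7, -0.6, 0.6]
opening: 0.394
```

```bash
python3 - <<'E'
from h import *
F=[]
for i in range(4):
    d,P=cloud('scene');F.append(arm.get_state()['ft_force'])
print(np.mean(F,0));panz(P)
delta([*bal(-.0004,.095),.0865],YW)
E
```

```text
[-0.41760407  0.15072796  1.39175386]
pan 0.15 584 0.0808
pan -0.15 501 0.0964
t 41.2 pos [0.5013 0.0702 0.0888] rpy [-3.1416  0.      1.7058] F [-0.91  0.24  1.79] op 34.66
d [-0.0001  0.0004  0.0046] a [-0.      0.     -0.0004]
```

Call:
{"op": "drive_tool", "data": {
  "deltas": [
    {"gripper": -0.5, "dx": 0, "dy": 0, "dz": 0.001, "ax": 0, "ay": 0, "az": 0},
    {"gripper": -0.5, "dx": 0, "dy": 0, "dz": 0.002, "ax": 0, "ay": 0, "az": 0},
    {"gripper": -0.5, "dx": 0, "dy": 0, "dz": 0.002, "ax": 0, "ay": 0, "az": 0}
  ]
}}

```text
time_s: 41.58
eef_pos: [0.5013, 0.0702, 0.0877]
ee_rot: [3.142, 0.0, 1.706]
ft_force: [-0.7, -0.0, 1.5]
opening: 0.392
```

Call:
{"op": "drive_tool", "data": {
  "deltas": [
    {"gripper": -0.5, "dx": 0, "dy": 0, "dz": 0.001, "ax": 0, "ay": 0, "az": 0},
    {"gripper": -0.5, "dx": 0, "dy": 0, "dz": 0.002, "ax": 0, "ay": 0, "az": 0},
    {"gripper": -0.5, "dx": 0, "dy": 0, "dz": 0.002, "ax": 0, "ay": 0, "az": 0}
  ]
}}

```text
time_s: 41.95
eef_pos: [0.5013, 0.0702, 0.0867]
ee_rot: [-3.142, 0.0, 1.706]
ft_force: [-0.5, -1.0, 2.1]
opening: 0.394
```

```bash
python3 - <<'E'
from h import *
F=[]
for i in range(4):
    d,P=cloud('scene');F.append(arm.get_state()['ft_force'])
print(np.mean(F,0));panz(P)
delta([*bal(-.0004,.095),.0865],YW)
E
```

```text
[-0.82382229 -0.30791021  1.9225948 ]
pan 0.15 601 0.0791
pan -0.15 501 0.0982
t 42.15 pos [0.5013 0.0702 0.0868] rpy [3.1416 0.     1.7058] F [-0.66 -0.54  1.7 ] op 35.27
d [-0.0001  0.0003  0.0005] a [ 0.      0.     -0.0004]
```

Just reaching the stop. A little more, watching for the rubber's slope.

Call:
{"op": "drive_tool", "data": {
  "deltas": [
    {"gripper": -0.5, "dx": 0, "dy": 0, "dz": 0.001, "ax": 0, "ay": 0, "az": 0},
    {"gripper": -0.5, "dx": 0, "dy": 0, "dz": 0.0015, "ax": 0, "ay": 0, "az": 0},
    {"gripper": -0.5, "dx": 0, "dy": 0, "dz": 0.0015, "ax": 0, "ay": 0, "az": 0},
    {"gripper": -0.5, "dx": 0, "dy": 0, "dz": 0.0015, "ax": 0, "ay": 0, "az": 0}
  ]
}}

```text
time_s: 42.65
eef_pos: [0.5013, 0.0702, 0.0861]
ee_rot: [3.141, 0.0, 1.706]
ft_force: [-2.3, -0.9, 3.6]
opening: 0.397
```

```bash
python3 - <<'E'
from h import *
F=[]
for i in range(4):
    d,P=cloud('scene');F.append(arm.get_state()['ft_force'])
print(np.mean(F,0));panz(P)
delta([*bal(-.0004,.095),.0865],YW)
E
```

```text
[-1.4287143  -0.92870691  4.21653336]
pan 0.15 595 0.0787
pan -0.15 490 0.0987
t 42.85 pos [0.5014 0.0702 0.0861] rpy [3.1414e+00 1.0000e-04 1.7058e+00] F [-1.07 -2.02  4.12] op 35.1
d [ 0.      0.0003 -0.0009] a [ 0.0002  0.0001 -0.0004]
```

Call:
{"op": "drive_tool", "data": {
  "deltas": [
    {"gripper": -0.5, "dx": 0, "dy": 0, "dz": 0.001, "ax": 0, "ay": 0, "az": 0},
    {"gripper": -0.5, "dx": 0, "dy": 0, "dz": 0.001, "ax": 0, "ay": 0, "az": 0},
    {"gripper": -0.5, "dx": 0, "dy": 0, "dz": 0.001, "ax": 0, "ay": 0, "az": 0}
  ]
}}

```text
time_s: 43.22
eef_pos: [0.5013, 0.0701, 0.0856]
ee_rot: [3.141, 0.0, 1.706]
ft_force: [-1.7, -1.2, 5.5]
opening: 0.396
```

```bash
python3 - <<'E'
from h import *
F=[]
for i in range(4):
    d,P=cloud('scene');F.append(arm.get_state()['ft_force'])
print(np.mean(F,0));panz(P)
delta([*bal(-.0004,.095),.0865],YW)
E
```

```text
[-1.59490864 -1.59528872  4.93069491]
pan 0.15 608 0.0791
pan -0.15 500 0.0985
t 43.425 pos [0.5013 0.0701 0.0855] rpy [3.1415e+00 1.0000e-04 1.7058e+00] F [-1.67 -1.99  4.64] op 34.91
d [ 0.      0.0003 -0.0019] a [ 0.0002  0.0002 -0.0004]
```

Call:
{"op": "drive_tool", "data": {
  "deltas": [
    {"gripper": -0.5, "dx": 0, "dy": 0, "dz": 0.001, "ax": 0, "ay": 0, "az": 0},
    {"gripper": -0.5, "dx": 0, "dy": 0, "dz": 0.001, "ax": 0, "ay": 0, "az": 0},
    {"gripper": -0.5, "dx": 0, "dy": 0, "dz": 0.001, "ax": 0, "ay": 0, "az": 0}
  ]
}}

```text
time_s: 43.8
eef_pos: [0.5014, 0.0701, 0.0852]
ee_rot: [3.141, 0.0, 1.706]
ft_force: [-2.6, -1.0, 5.3]
opening: 0.391
```

```bash
python3 - <<'E'
from h import *
F=[]
for i in range(4):
    d,P=cloud('scene');F.append(arm.get_state()['ft_force'])
print(np.mean(F,0));panz(P)
delta([*bal(-.0004,.095),.0865],YW)
E
```

```text
[-2.00059584 -1.28714451  5.85710151]
pan 0.15 587 0.0785
pan -0.15 505 0.0985
t 44.0 pos [0.5014 0.0701 0.0852] rpy [3.1413e+00 2.0000e-04 1.7059e+00] F [-2.18 -1.07  5.71] op 35.21
d [ 0.0001  0.0003 -0.0027] a [ 0.0003  0.0003 -0.0003]
```

Call:
{"op": "drive_tool", "data": {
  "deltas": [
    {"gripper": 0.0, "dx": 0, "dy": 0, "dz": 0, "ax": 0, "ay": 0, "az": 0},
    {"gripper": 0.4, "dx": 0, "dy": 0, "dz": 0, "ax": 0, "ay": 0, "az": 0},
    {"gripper": 0.4, "dx": 0, "dy": 0, "dz": 0, "ax": 0, "ay": 0, "az": 0},
    {"gripper": 0.4, "dx": 0, "dy": 0, "dz": -0.02, "ax": 0, "ay": 0, "az": 0},
    {"gripper": 0.4, "dx": 0, "dy": 0, "dz": -0.06, "ax": 0, "ay": 0, "az": 0},
    {"gripper": 0.4, "dx": 0, "dy": 0, "dz": -0.12, "ax": 0, "ay": 0, "az": 0},
    {"gripper": 0.4, "dx": 0, "dy": 0, "dz": -0.2, "ax": 0, "ay": 0, "az": 0},
    {"gripper": 0.4, "dx": 0, "dy": 0, "dz": -0.28, "ax": 0, "ay": 0, "az": 0},
    {"gripper": 0.4, "dx": 0, "dy": 0, "dz": -0.3, "ax": 0, "ay": 0, "az": 0},
    {"gripper": 0.4, "dx": 0.2, "dy": 0, "dz": -0.3, "ax": 0, "ay": 0, "az": 0},
    {"gripper": 0.4, "dx": 0.4, "dy": 0, "dz": -0.3, "ax": 0, "ay": 0, "az": 0},
    {"gripper": 0.4, "dx": 0.6, "dy": 0, "dz": -0.3, "ax": 0, "ay": 0, "az": 0},
    {"gripper": 0.4, "dx": 0.6, "dy": 0, "dz": -0.3, "ax": 0, "ay": 0, "az": 0},
    {"gripper": 0.4, "dx": 0.6, "dy": 0, "dz": -0.3, "ax": 0, "ay": 0, "az": 0},
    {"gripper": 0.4, "dx": 0.6, "dy": 0, "dz": -0.3, "ax": 0, "ay": 0, "az": 0}
  ]
}}

```text
time_s: 45.88
eef_pos: [0.4596, 0.37, 0.2336]
ee_rot: [-3.14, 0.0, 1.71]
ft_force: [-0.6, -0.2, -0.8]
opening: 0.7
```

```bash
python3 - <<'E'
from h import *
print(arm.get_state()['eef_pos'],arm.get_state()['opening'],arm.get_state()['time_s'])
for c in('scene','top'):
  for k in range(2):
    d,P=cloud(c);panz(P)
    for y in(.205,.15,.095,-.095):
        g=bal(0,y)+([0,.002] if c=='scene' else [0,-.002])
        print(y,np.round(ringtop(P,g)[0],4))
  x=d['img'][140:270,260:450] if c=='scene' else d['img'][190:280,215:415]
  cv2.imwrite(f'pics/{c}20.png',cv2.resize(x[:,:,::-1],None,fx=4,fy=4,interpolation=2))
E
```

```text
[0.45955445 0.36998276 0.23363968] 0.7001494383664149 45.875
pan 0.15 605 0.0884
pan -0.15 539 0.0878
0.205 [0.4868 0.181  0.1279]
0.15 [0.4939 0.1262 0.1278]
0.095 [0.5018 0.0721 0.1273]
-0.095 [ 0.5275 -0.1153  0.1278]
pan 0.15 602 0.0882
pan -0.15 542 0.0877
0.205 [0.4873 0.1807 0.1278]
0.15 [0.4948 0.1261 0.1282]
0.095 [0.5015 0.0717 0.1278]
-0.095 [ 0.5275 -0.1162  0.1275]
pan 0.15 439 0.0891
pan -0.15 690 0.0892
0.205 [0.4867 0.1764 0.1302]
0.15 [0.4949 0.122  0.1307]
0.095 [0.503  0.0682 0.1302]
-0.095 [ 0.5276 -0.1192  0.1303]
pan 0.15 439 0.0891
pan -0.15 690 0.0892
0.205 [0.4867 0.1771 0.1309]
0.15 [0.4949 0.1221 0.1306]
0.095 [0.503  0.0681 0.1303]
-0.095 [ 0.5284 -0.1191  0.1302]
```

View pics/scene20.png

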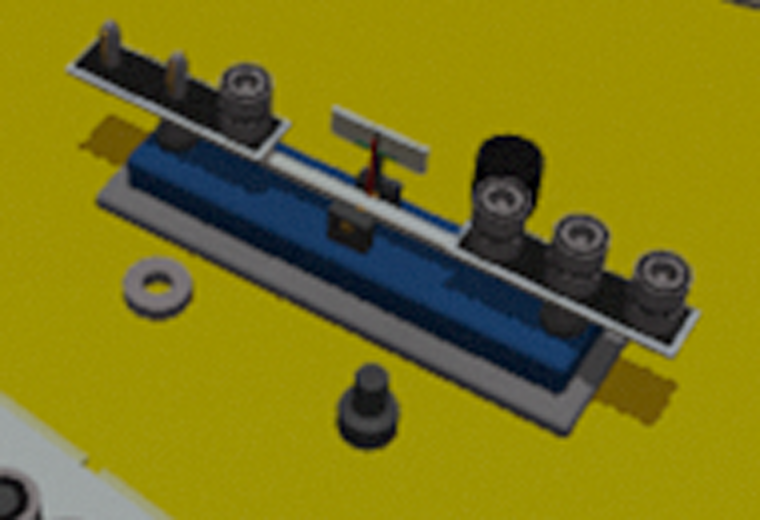

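View pics/top20.png

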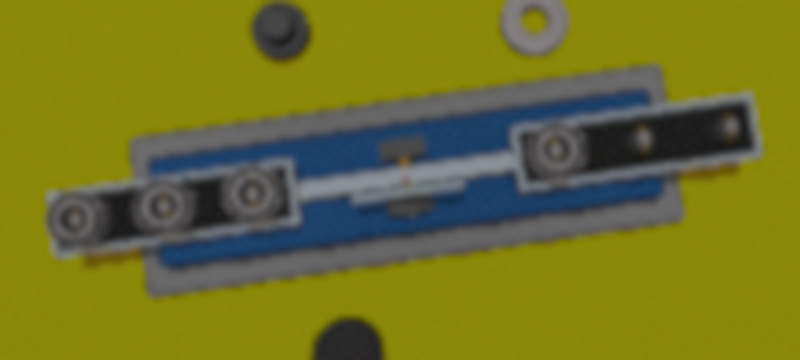

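The pans are level and all four tops sit within about 0.5 mm of each other. The gripper is clear.

```bash
python3 - <<'E'
from h import *
print(arm.sign_off())
E
```

```text
the job is handed in; nothing more can be done
None
```

The balance now sits level, with one light cartridge moved from the right pan's outer post (post 3) to the left pan's free post (post 3). It took two extra moves, because I carried the wrong cartridge across first.

**What happened:**
- **First move:** I lifted the cartridge on right post 1. The wrist force (about 2.7 N) and the pans' swing showed it was the heavy one. I placed it on left post 3 without checking the sums, and the left pan went down to its stop.
- **Correction:** The masses only balance as 255 g against 3 × 85 g, so I put the heavy cartridge back on right post 1. I then moved the light one (about 0.8 N) from right post 3 to left post 3.

**Last checks:**
- **Level:** The top camera puts the two pan linings at 89.1 and 89.2 mm. The scene camera reads 88.2 and 87.7 mm, a difference of about 0.5 mm, which I put down to noise.
- **Seating:** In each camera, all four cartridge tops are within about 0.7 mm of each other, so all look fully home. While pressing the last one in, the force rose at only about 2.5 N/mm, against the rubber's 4 N/mm. I judged that one home from its height after release.
- **Force:** My readings put the pushes and pulls on the balance at no more than about 8 N. Force is only reported between moves, so short peaks could have been missed.
- **Surroundings:** I never moved near the other items. The bush, mandrel and ring are unmoved in the last pictures; I did not measure any of the items again.
- **Time:** The clock read about 46 s of the 72 s allowed when I handed in.

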